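# Pack the pump cassette in the lower tier of the service case

### The job

Lift the hinged clear divider flap of the service case by its blue handle and fold it right back, out of the way. Lay the pump cassette flat in the lower tier, handle up, alongside the aluminium rail, then push the orange wedge, tip first, between the cassette and the slanted white rib until it jams tight and clamps the cassette against the rail. Let go, leave the flap folded back and leave the bottle, the jar and the screwdriver where they are.

Things in the scene. Friction and masses are not known exactly. Their poses are not given: they have to be found in the camera images.
- case: Grey two-tier service case, fixed. Origin on the bench under the middle of the lower tier's bay; x along the bay (away from the robot at yaw 0), y left, z up. Bay inside 170 mm (x) by 130 mm (y), floor at z = 6 mm, walls 8 mm thick, tops at z = 80 mm; the flap covers the bay. A fixed parts pocket beyond the +x wall ends at x = 143 mm, 65 mm high.
- bay_in (a point): Middle of the bay's black floor, (0, 0, 6) mm in the case's frame. The straight aluminium rail (150 mm along x, 12 mm wide, 22 mm high) stands on the floor near the +y wall. Its inner face is at y = +45 mm in the case's frame, but is set differently from case to case, up to 2 mm either way.
- rib_mid (a point): Middle of the inner (+y) face of the slanted white rib: (0, -36.5, 17) mm in the case's frame. The rib stands on the bay floor, 22 mm high; its face runs from (-82, -51) to (82, -22) mm in the case's x, y, 10 degrees to x: the channel between rib and rail narrows towards +x by 0.176 mm per mm.
- flap (a joint): Angle of the divider flap: 0 flat shut, 1.57 upright, 1.9 folded right back against its stop. Clear plate, 172 mm by 136 mm by 5 mm with white edges. It hinges on the case's +y wall, the axis along the case's x, and opens by raising its -y edge. Stiff hinge: the flap stays where it is left; about 1.5 N at the handle moves it.
- flap_hinge (a point): Point on the flap's hinge axis, at the middle of its length: (0, 70, 80.5) mm in the case's frame.
- flap_handle (a point): Centre of the blue handle block on the flap: 16 mm along the case's x, 18 mm across, 50 mm high, on the flap's upper side at its free edge; 124 mm from the hinge axis along the plate, 30 mm above the plate's underside (25 mm above its upper side). Pinched on its two faces across x it can turn between the fingers as the flap swings.
- cassette_grip (a point): Centre of the black handle (22 mm square, 44 mm high) of the loose pump cassette. Below the handle is an aluminium body 76 mm (its x) by 56 mm (its y) by 28 mm high. This point is 50 mm above the cassette's underside and above the middle of its body. Mass about 0.35 kg. Either end may go first.
- wedge_grip (a point): Centre of the fin (14 mm along x, 18 along y, 44 high) of the loose orange wedge, 46 mm above its underside. The wedge below is 24 mm high and runs from 20 mm behind this point (thick tail, -x, 27.3 mm) to 44 mm ahead (thin tip, +x, 16 mm). The +y face is straight, 10.8 mm left of this point; the -y face slants by 10 degrees. It goes tip towards the case's +x.
- wedge: The same wedge; origin on its underside, 12 mm ahead (+x) of the fin's centre. Tip to +x between cassette and rib it jams with the fin near x = +10 mm in the case's frame, give or take 12 mm as the rail is set: feel for it. It must be free to shift sideways until both faces bear: a stiff grip feels tight too soon. A push of 15 to 20 N, eased off and repeated, jams it; friction keeps it tight.
- cassette: The same cassette; origin at the middle of its underside.
- bottle_center (a point): Bystander: white sample bottle with a blue cap, 40 mm across and 85 mm high; point half-way up.
- jar_center (a point): Bystander: amber jar with a white cap, 44 mm across and 60 mm high; point half-way up.
- driver_grip (a point): Bystander: screwdriver, 160 mm long, lying on the bench; point on its handle.
Mind the look-alikes: they are no part of the job. Of the things that look like the cassette, the smallest one is meant.

How it is judged (in metres and radians):
On the way, in this order (a step that is already met when the one before it is completed fails the run):
1. the flap is folded back (value of joint flap above 1.6 rad), for 0.2 s.
2. the cassette lies flat in the lower tier (z of cassette_grip in the frame of case below 0.06 m and x of cassette_grip in the frame of case between -0.05 and 0.05 m and y of cassette_grip in the frame of case between -0.01 and 0.03 m and angle between cassette_grip's own z axis and vertical below 0.1 rad), for 0.2 s.
At the end, for the whole second after the job is handed in: Flap beyond 1.6 rad; cassette flat (0.1 rad) on the lower floor, along the rail (0.08 rad) and against it (handle centre at y = 10 to 24 mm in the case's frame); wedge flat (0.12 rad) on the floor beside it and, let go, still pressing on the cassette with over 1.5 N; both at rest (value of joint flap above 1.6 rad and z of each of cassette_grip, wedge_grip in the frame of case below 0.06 m and x of cassette_grip in the frame of case between -0.05 and 0.05 m and y of cassette_grip in the frame of case between 0.01 and 0.024 m and angle between the x axis of cassette_grip and the x axis of case, either way round below 0.08 rad and angle between cassette_grip's own z axis and vertical below 0.1 rad and angle between wedge_grip's own z axis and vertical below 0.12 rad and contact force between wedge and cassette above 1.5 N and linear speed of each of cassette, wedge below 0.01 m/s); the robot touches nothing.
It fails at once if the bottle is moved more than 30 mm (distance of bottle_center from where it was at the start of the episode above 0.03 m).
It fails at once if the jar is moved more than 30 mm (distance of jar_center from where it was at the start of the episode above 0.03 m).
It fails at once if the screwdriver is moved more than 30 mm (distance of driver_grip from where it was at the start of the episode above 0.03 m).
It also fails if it takes over 72 s, if anything falls off the work surface, if the arm or the gripper's body presses on something with over 40 N, if the wrist force passes 120 N, or if a joint passes its speed limit or range.

### The arm

A 6-joint arm with a two-finger parallel gripper is mounted at the origin on the work surface. World frame = base frame: x ahead of the robot, y to its left, z up, the work surface at z = 0. Lengths are in mm, angles in rad, forces in N, time in s.
With the tool pointing down it reaches from about 325 to 775 mm from the base axis. Payload 5.5 kg.
Tool frame: the origin (TCP) lies midway between the tips of the shut fingers; the grasp point (between the pads) lies bot.grip_depth behind it (bot.grip_depth is the distance from the TCP to the grasp point, in mm); z points along the fingers, y is the direction in which the jaws open and shut (so a half turn about z gives the same grasp; the last joint's range is limited). The gripper opens to 85 mm and grips with 20 to 120 N. Pads are 22 mm wide; open, the fingers measure 114 mm over their backs; the gripper's body (76 mm by 85 mm) begins 54 mm behind the grasp point. The pads swing forward as they close: fully open they stand 13 mm farther back than shut.
Start: joints at [1.272, 0.091, 1.231, -0, 1.82, -0.057], TCP at [143.674, 582.558, 231.275] pointing down, gripper open.
Joint ranges: [-2.87, 2.87], [-0.86, 2.18], [0.17, 2.46], [-1.51, 4.65], [0.06, 2.69], [-2.65, 2.65]. Speed limits (rad/s): [2.57, 2.57, 3.01, 3.14, 3.14, 3.14].

### API

Orientations are given as a unit quaternion [x, y, z, w].
In Python, from rig import bot, viewer, hand_in gives the robot as it stands.
- The arm moves only by the tool jog_arm, never from a script. Its argument "series" is a list of rows, each a list of 3 entries, a list of its own where there are three numbers: the turn, a rotation vector about the world's x, y, z in degrees, then the shift along the world's x, y, z in cm, then the finger opening in cm, from 0 to 8.54. A call has 1 to 10 rows; each row is the pose to reach, as a shift and turn from the pose commanded when the call began; what a row does not reach only later rows make up. A row lasts 1/12 s, in which the tool goes at most 41.7 mm and 7.16 degrees, less where a joint would pass 70% of its speed; a pose out of reach is approached as far as the arm can. A call with a gripper value outside its range is refused whole. The fingers move at their own pace and stop on an object; the grip force is fixed at half the most. Time passes only in rows, so rows that repeat a pose let the fingers close. It gives the time, the measured TCP pose, the force and the opening at its end, in the units of the state.
- bot.sense(): the state, without advancing time (a new reading comes with each control period).
- viewer.camera(name): name is "scene" or "top"; returns (picture, depth): 420x560x3 uint8, red, green, blue; 420x560 float32, mm along the optical axis (not along the pixel's ray), 0 where there is no reading.
- viewer.camera_params(name): a dict with "vfov" (degrees; the focal length in pixels is half the picture's height over the tangent of half this angle, whatever the lens; pixels are square), "cx", "cy" (the principal point, pixels), "origin" and "rotation" of the camera in the world. Camera axes: x right, y up, looking along -z (the intrinsics and any distortion apply to the point x, -y, -z); pixel columns grow to the right and rows downward; lengths in mm; the calibration is good to about 2 mm. A picture is of the moment at which its call begins. camera_params takes no time and is no camera call.
- hand_in(): hands the job in, once; it reports no verdict.
Trained networks look in the newest picture that a camera, given by its name, has taken for a name from the list of things; names that differ only in an ending like _2 or _b are one class to them, and where a whole thing is asked for, a point or a joint stands for the part that bears it (a point fixed in the world has none). Each returns a list of dicts, best first, with "score" (0 to 1); they miss things now and then, are a little off and sometimes report something else, mostly with a low value. They report only what shows in the picture. A call takes as long as a camera call. They do not tell look-alikes from the thing itself.
- viewer.recognise(camera, name): "xy" ([column, row] in pixels, amid what is visible of it).
The state is a dict: "time": time; "joint_pos": joint angles; "qvel": joint speeds; "tau": joint torques, N m; "tool_pos": TCP position; "tcp_rot": TCP orientation; "ft_force": force on the tool from outside, world axes, zero at the start; "wrist_torque": the same for the moment, N m; "gripper_width": finger opening in mm.
Only numpy, scipy, OpenCV 4.12 (cv2) and the standard library are available. Lean on these libraries where they do the work, as an engineer would, in place of code of your own. Each camera call takes 0.05 s, during which the arm holds its last target.

## Working session

There is one attempt and no reset: what is moved stays moved. The work goes in short steps, Python scripts to look and compute and a tool call to move; the robot and the scene stay as the last step left them, time stands still between calls to the robot, and variables do not carry over. Pictures are saved under pics/ and viewed, and the job is handed in when it is done.

Besides the shell and the picture viewer there is one more tool, called after "Emit:" as a command line: name --argument value ..., lists and objects as JSON in quotes. jog_arm: Moves the arm, as the interface text tells. Its arguments: {"type":"object","properties":{"series":{"type":"array"}},"required":["series"]}

```bash
ls; mkdir -p pics
python3 - <<'E'
from rig import bot, viewer
import cv2, numpy as np
print(bot.sense(), bot.grip_depth)
for n in ["scene","top"]:
    p,d=viewer.camera(n); cv2.imwrite(f"pics/{n}0.png",p[:,:,::-1]); np.save(f"pics/{n}0.npy",d)
    print(n,viewer.camera_params(n))
    for t in ["case","flap_handle","cassette","wedge","bottle_center","jar_center","driver_grip","bay_in","rib_mid"]:
        try: print(t,[(r['score'],r['xy']) for r in viewer.recognise(n,t)])
        except Exception as e: print(t,e)
E
```

```text
pics
{'time': 0.0, 'joint_pos': array([ 1.27228342e+00,  9.18910323e-02,  1.23194040e+00,  3.97935555e-05,
        1.81979831e+00, -5.67117512e-02]), 'qvel': array([ 7.04739949e-04, -1.40052229e-04,  1.75443411e-04, -7.19951262e-05,
       -2.62147049e-03,  2.15959472e-03]), 'tau': array([-1.11665002e-03, -4.58720040e+01, -4.18033290e+01, -1.88495101e-04,
        1.12380245e-02, -1.86984994e-05]), 'tool_pos': array([143.57983208, 582.2631781 , 230.10082901]), 'tcp_rot': array([ 1.20601350e-01,  9.92700497e-01, -9.99111507e-04, -1.98940781e-04]), 'ft_force': array([-0.01509884,  0.0820712 ,  0.25466747]), 'wrist_torque': array([ 0.03055373,  0.03567011, -0.06539549]), 'gripper_width': 85.3037006113677} 18.700000000000003
scene {'vfov': 54.67299914287378, 'cx': 282.54811390311903, 'cy': 208.77706060285738, 'origin': array([1114.60473231,  324.85339248,  750.79862305]), 'rotation': array([0.19637737, 0.344807  , 0.80077717, 0.44866466])}
case [(0.73, [323.5, 255.0]), (0.58, [310.8, 276.1])]
flap_handle [(0.95, [321.4, 255.3])]
cassette [(0.7, [214.0, 161.9]), (0.64, [131.9, 185.7]), (0.
[... 296 characters left out ...]
mid [(0.9, [315.9, 279.2])]
top {'vfov': 46.79013785594595, 'cx': 279.16091720550423, 'cy': 217.91400476792052, 'origin': array([ 317.79990862,  -49.62143027, 1359.20249875]), 'rotation': array([ 0.06339441, -0.05513064, -0.69864386,  0.71051989])}
case [(0.93, [232.4, 194.6])]
flap_handle [(0.88, [226.2, 198.5]), (0.72, [330.5, 243.7])]
cassette [(0.8, [435.3, 202.9]), (0.77, [398.9, 275.9]), (0.73, [385.5, 226.6])]
wedge [(0.68, [326.7, 195.5]), (0.24, [140.2, 243.1])]
bottle_center [(0.63, [396.4, 179.7]), (0.62, [328.6, 244.7])]
jar_center [(0.69, [399.9, 177.8])]
driver_grip [(0.54, [137.7, 242.1])]
bay_in [(0.66, [229.1, 194.2])]
rib_mid [(0.67, [232.4, 191.3]), (0.55, [328.4, 193.1])]
```

View pics/scene0.png

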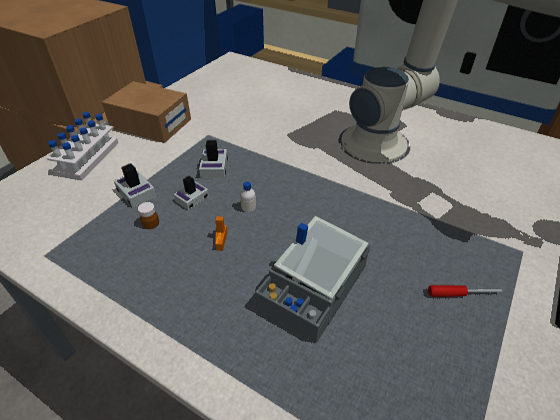

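View pics/top0.png

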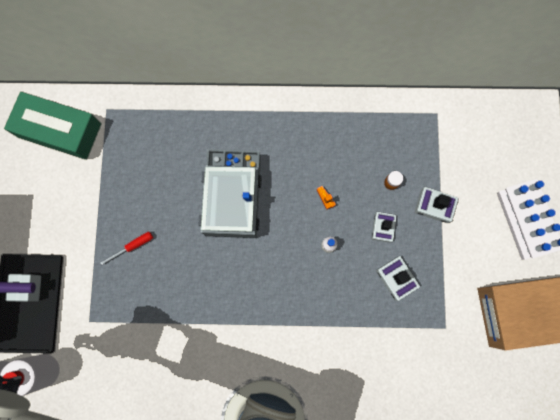

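The smallest cassette look-alike is at scene (190,193) / top (385,227). The larger ones are at scene (212,158) and (133,185), and top (398,277) and (437,203). Next I measure.

```bash
cat > h.py <<'E'
import numpy as np, cv2
from rig import bot, viewer
from scipy.spatial.transform import Rotation as R
def cloud(n,d):
    c=viewer.camera_params(n); f=210/np.tan(np.radians(c['vfov']/2))
    v,u=np.mgrid[0:420,0:560]
    P=np.stack([(u-c['cx'])/f*d,-(v-c['cy'])/f*d,-d],-1)
    W=R.from_quat(c['rotation']).apply(P.reshape(-1,3)).reshape(420,560,3)+c['origin']
    W[d<=0]=np.nan
    return W
def proj(n,X):
    c=viewer.camera_params(n); f=210/np.tan(np.radians(c['vfov']/2))
    p=R.from_quat(c['rotation']).inv().apply(np.atleast_2d(X)-c['origin'])
    return np.c_[c['cx']+f*p[:,0]/-p[:,2], c['cy']-f*p[:,1]/-p[:,2]]
E
python3 - <<'E'
from h import *
for n in ["scene","top"]:
    d=np.load(f"pics/{n}0.npy"); W=cloud(n,d); np.save(f"pics/{n}W0.npy",W)
    im=cv2.imread(f"pics/{n}0.png")
    pts=dict(scene=[(302,233),(190,184),(190,195),(220,222),(248,188),(149,210),(451,290),(300,350),(60,260),(400,190),(340,255),(210,145),(130,172)],top=[(246,196),(388,226),(382,226),(330,200),(323,190),(330,244),(396,179),(137,242),(300,130),(300,300),(120,300),(420,130),(230,210),(404,278),(440,202)])[n]
    for u,v in pts: print(n,(u,v),np.round(W[v,u],1), im[v,u,::-1])
E
python3 - <<'E'
import cv2
a=cv2.imread('pics/top0.png'); 
cv2.imwrite('pics/crop1.png',cv2.resize(a[140:250,190:350],None,fx=5,fy=5,interpolation=cv2.INTER_CUBIC))
cv2.imwrite('pics/crop2.png',cv2.resize(a[160:310,300:470],None,fx=4,fy=4,interpolation=cv2.INTER_CUBIC))
b=cv2.imread('pics/scene0.png')
cv2.imwrite('pics/crop3.png',cv2.resize(b[130:260,100:280],None,fx=4,fy=4,interpolation=cv2.INTER_CUBIC))
E
```

```text
scene (302, 233) [593.3  58.6 132.5] [ 6 31 64]
scene (190, 184) [ 532.2 -313.1   59.8] [12 12 12]
scene (190, 195) [ 541.6 -311.    28.9] [144 152 152]
scene (220, 222) [ 603.2 -158.3   59.3] [97 49  9]
scene (248, 188) [ 478.  -162.9   73.7] [10 38 84]
scene (149, 210) [ 661.5 -333.7   58.8] [199 194 196]
scene (451, 290) [480.7 368.7  24.4] [155  24  21]
scene (300, 350) [760.3 153.7   1.4] [86 90 96]
scene (60, 260) [ 859.4 -443.1    0.9] [89 94 99]
scene (400, 190) [190.2 156.7   1. ] [93 91 86]
scene (340, 255) [569.  139.6  87.6] [138 147 146]
scene (210, 145) [ 394.7 -351.6   89.7] [14 14 15]
scene (130, 172) [ 596.9 -459.6   82.8] [12 13 13]
top (246, 196) [578.8  52.3 145.3] [ 36  99 194]
top (388, 226) [ 518.6 -324.4   70.9] [34 34 34]
top (382, 226) [ 521.7 -312.8   49.2] [26 28 27]
top (330, 200) [ 593.5 -172.    41.4] [112  57   7]
top (323, 190) [ 625.6 -154.    23.5] [243 150   4]
top (330, 244) [ 466.3 -168.2   82.1] [ 38  98 191]
top (396, 179) [ 650.  -350.1   64.9] [243 241 241]
top (137, 242) [469.7 361.1  24.8] [210  35  28]
top (300, 130) [ 8.102e+02 -8.800e+01 -5.000e-01] [122 130 136]
top (300, 300) [319.1 -93.2   1.4] [120 126 133]
top (120, 300) [310.2 406.8  -4.8] [122 129 135]
top (420, 130) [ 816.3 -439.5   -3.8] [120 128 134]
top (230, 210) [551.4  98.1  93.1] [183 194 194]
top (404, 278) [ 379.9 -358.7   91.5] [35 34 36]
top (440, 202) [ 582.  -458.9   91.9] [32 33 33]
```

View pics/crop1.png

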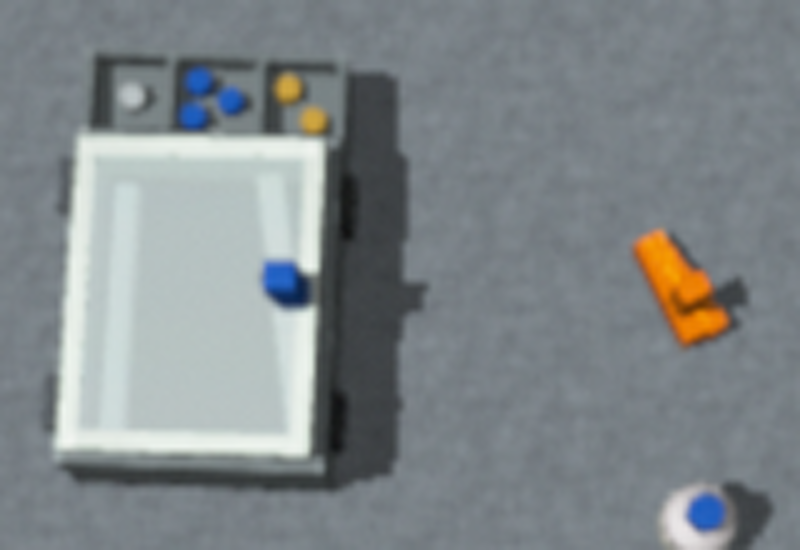

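View pics/crop2.png

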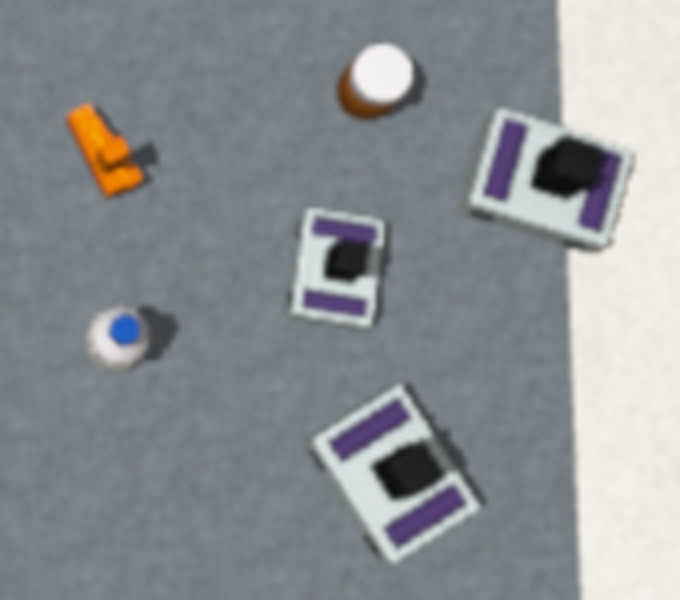

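View pics/crop3.png

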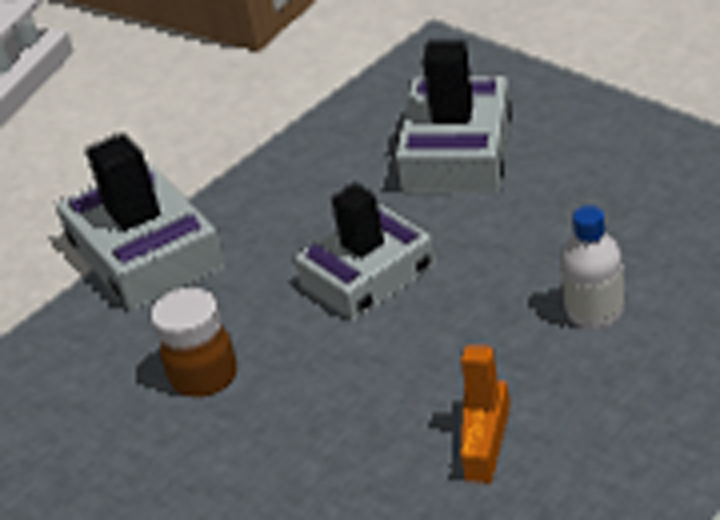

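```bash
cat >> h.py <<'E'
def onplane(n,uv,z):
    c=viewer.camera_params(n); f=210/np.tan(np.radians(c['vfov']/2))
    uv=np.atleast_2d(np.asarray(uv,float))
    r=np.c_[(uv[:,0]-c['cx'])/f,-(uv[:,1]-c['cy'])/f,-np.ones(len(uv))]
    r=R.from_quat(c['rotation']).apply(r); o=c['origin']
    return o+r*((z-o[2])/r[:,2])[:,None]
def rect(n,mask,z):
    v,u=np.nonzero(mask); 
    ct=max(cv2.findContours(mask.astype(np.uint8),cv2.RETR_EXTERNAL,cv2.CHAIN_APPROX_NONE)[0],key=cv2.contourArea)[:,0]
    X=onplane(n,ct,z)[:,:2].astype(np.float32)
    return cv2.minAreaRect(X), cv2.contourArea(X)
E
python3 - <<'E'
from h import *
W=np.load("pics/topW0.npy"); print("noise z",np.nanstd(W[120:140,280:310,2]),np.nanmean(W[120:140,280:310,2]), np.nanmean(W[270:300,200:300,2]),np.nanmean(W[270:300,120:160,2]),np.nanmean(W[120:150,120:160,2]))
W2=np.load("pics/sceneW0.npy"); print(np.nanmean(W2[330:360,180:210,2]),np.nanmean(W2[170:200,300:330,2]))
im=cv2.imread("pics/top0.png").astype(int); b,g,r=im[...,0],im[...,1],im[...,2]
m=np.zeros((420,560),bool)
s=np.s_[150:250,190:265]; m[s]=(im.min(-1)[s]>155)
print("flap",rect("top",m,85.5))
sc=cv2.imread("pics/scene0.png").astype(int)
m2=np.zeros((420,560),bool); s=np.s_[210:310,262:380]; m2[s]=(sc.min(-1)[s]>125)
print("flap scene",rect("scene",m2,85.5))
cv2.imwrite("pics/m.png",np.hstack([m[140:320,180:420],m2[140:320,180:420]]).astype(np.uint8)*255)
# cassette
s=np.s_[205:250,365:402]; m=np.zeros((420,560),bool); m[s]=(im.max(-1)[s]>150)
h=cv2.morphologyEx(m.astype(np.uint8),cv2.MORPH_CLOSE,np.ones((15,15)))
print("cass",rect("top",h,28))
s=np.s_[205:250,365:402]; m=np.zeros((420,560),bool); m[s]=(im.max(-1)[s]<50); v,u=np.nonzero(m);print("black",u.mean(),v.mean(),len(u))
# wedge
hsv=cv2.cvtColor(im.astype(np.uint8),cv2.COLOR_BGR2HSV)
m=(hsv[...,1]>180)&(hsv[...,0]<20)&(hsv[...,0]>6); m[:, :300]=0;m[:,350:]=0
v,u=np.nonzero(m); print("wedge",u.min(),u.max(),v.min(),v.max()); cv2.imwrite("pics/w.png",m.astype(np.uint8)[180:220,300:350]*255)
for z in (24,):print(rect("top",m,z))
hs=cv2.cvtColor(sc.astype(np.uint8),cv2.COLOR_BGR2HSV)
E
```

```text
noise z 2.9546540645444406 -0.5777956541680471 -0.5947643303008155 -0.8195069321226112 -0.7623796147559674
0.8824740170215939 0.4873621991550863
flap (((584.839599609375, 106.67707824707031), (137.07540893554688, 177.4430389404297), 88.7239761352539), 22253.91795138654)
flap scene (((580.9849243164062, 104.12223815917969), (141.60177612304688, 180.81471252441406), 88.3078842163086), 23004.575561699632)
cass (((524.40576171875, -322.4530334472656), (56.91244125366211, 76.81446075439453), 81.34556579589844), 3949.084684735164)
black 386.2916666666667 224.73611111111111 72
wedge 317 334 187 208
(((606.220458984375, -162.01808166503906), (64.58655548095703, 27.80094337463379), 26.387361526489258), 1363.2423467379995)
```

View pics/m.png

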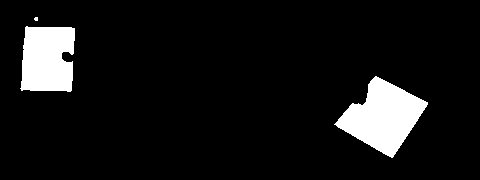

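```bash
cat >> h.py <<'E'
def sides(n,mask,z,est,hx,hy):
    """fit lines on each side of rect in world plane; est=(x,y,yaw)"""
    ct=max(cv2.findContours(cv2.resize(mask.astype(np.uint8)*255,None,fx=4,fy=4,interpolation=cv2.INTER_LINEAR)//128,cv2.RETR_EXTERNAL,cv2.CHAIN_APPROX_NONE)[0],key=cv2.contourArea)[:,0]
    ct=(ct+.5)/4-.5
    X=onplane(n,ct,z)[:,:2]
    c,s=np.cos(est[2]),np.sin(est[2]); L=(X-est[:2])@np.array([[c,-s],[s,c]])
    out={}
    for k,(ax,sg) in dict(px=(0,1),mx=(0,-1),py=(1,1),my=(1,-1)).items():
        h=(hx,hy)[ax]; o=(hy,hx)[ax]
        q=L[(abs(L[:,ax]*sg-h)<8)&(abs(L[:,1-ax])<o*.85)]
        if len(q)<20: continue
        vx,vy,x0,y0=cv2.fitLine(q.astype(np.float32),cv2.DIST_HUBER,0,.01,.01).ravel()
        slope=(vy/vx if ax==1 else vx/vy); off=(y0-x0*slope if ax==1 else x0-y0*slope)
        out[k]=(round(float(off),1), round(float(np.degrees(np.arctan(slope))*(1 if ax==1 else -1)),2),len(q))
    return out
E
python3 - <<'E'
from h import *
im=cv2.imread("pics/top0.png").astype(int)
s=np.s_[150:250,190:265]; m=np.zeros((420,560),bool); m[s]=(im.min(-1)[s]>155)
est=(584,106,np.radians(-1.5))
print("top",sides("top",m,85.5,est,86,68))
sc=cv2.imread("pics/scene0.png").astype(int)
m2=np.zeros((420,560),bool); s=np.s_[210:310,262:380]; m2[s]=(sc.min(-1)[s]>125)
print("scene",sides("scene",m2,85.5,est,86,68))
s=np.s_[205:250,365:402]; m=np.zeros((420,560),bool); m[s]=(im.max(-1)[s]>150)
h=cv2.morphologyEx(m.astype(np.uint8),cv2.MORPH_CLOSE,np.ones((15,15)))
print("cass top",sides("top",h,28,(524.4,-322.4,np.radians(-8.65)),38,28))
# scene vs top known points on benches: blue handle, bottle
b,g,r=[im[...,i] for i in range(3)]
m=(b>r+60)&(b>g+40); m[:, :235]=0; m[:,260:]=0; m[:180]=0; m[215:]=0
v,u=np.nonzero(m); print("blue handle top",u.mean(),v.mean(),u.min(),u.max(),v.min(),v.max(), onplane("top",[u.mean(),v.mean()],130))
b,g,r=[sc[...,i] for i in range(3)]
m=(b>r+25)&(b>g+15); m[:, :290]=0; m[:,312:]=0; m[:215]=0; m[250:]=0
v,u=np.nonzero(m); print("blue handle scene",u.mean(),v.mean(),u.min(),u.max(),v.min(),v.max(), onplane("scene",[u.mean(),v.mean()],110.5))
E
```

```text
top {'px': (88.5, 2.35, 170), 'mx': (-86.4, 2.43, 176), 'py': (68.1, 0.05, 219), 'my': (-67.2, 0.0, 209)}
scene {'px': (84.9, -3.11, 218), 'mx': (-88.8, -4.73, 197), 'py': (68.7, 0.06, 219), 'my': (-71.0, -1.1, 168)}
cass top {'px': (38.3, -0.04, 71), 'mx': (-38.3, -0.95, 72), 'py': (28.0, -0.58, 94), 'my': (-27.1, 1.9, 94)}
blue handle top 245.9387755102041 195.53061224489795 243 249 192 199 [[583.35175002  53.75759638 130.        ]]
blue handle scene 301.4507772020725 233.02072538860102 296 307 222 244 [[575.40826178  48.08860666 110.5       ]]
```

```bash
cat > fit.py <<'E'
from h import *
from scipy.optimize import least_squares
im=cv2.imread("pics/top0.png").astype(int); sc=cv2.imread("pics/scene0.png").astype(int)
m=np.zeros((420,560),np.uint8); s=np.s_[150:250,190:265]; m[s]=(im.min(-1)[s]>155)
m2=m*0; s=np.s_[210:310,262:380]; m2[s]=(sc.min(-1)[s]>125)
def cont(mk):
    ct=max(cv2.findContours(mk,cv2.RETR_EXTERNAL,cv2.CHAIN_APPROX_NONE)[0],key=cv2.contourArea)
    return ct[:,0].astype(float)
C={"top":cont(m),"scene":cont(m2)}
def pts(p,L):  # flap-local (x,d,h) -> world
    x,y,yaw,a=p[:4]; L=np.asarray(L,float)
    Y=70-(L[:,1]*np.cos(a)+L[:,2]*np.sin(a)*1) ; 
    Y=70-L[:,1]*np.cos(a)+L[:,2]*np.sin(a); Z=80.5+L[:,1]*np.sin(a)+L[:,2]*np.cos(a)
    c,s_=np.cos(yaw),np.sin(yaw)
    return np.c_[x+c*L[:,0]-s_*Y,y+s_*L[:,0]+c*Y,Z]
def res(p):
    out=[]
    for i,n in enumerate(("top","scene")):
        q=proj(n,pts(p,[(86,0,5),(86,136,5),(-86,136,5),(-86,0,5)]))+p[4+2*i:6+2*i]
        D=[]
        for k in range(4):
            a,b=q[k],q[(k+1)%4]; t=np.clip(((C[n]-a)@(b-a))/((b-a)@(b-a)),0,1)
            D.append(np.linalg.norm(C[n]-a-t[:,None]*(b-a),axis=1))
        out.append(np.min(D,0))
    h=proj("top",pts(p,[(0,124,55)]))[0]+p[4:6]; 
    hs=proj("scene",pts(p,[(0,124,30)]))[0]+p[6:8]
    out.append((hs-[301.5,233])*3)
    out.append(np.array(p[4:8])*8)
    return np.concatenate(out)
for a0 in (0,.15):
    r=least_squares(res,[584,106,-.02,a0,0,0,0,0],loss="soft_l1",f_scale=.7,x_scale=[10,10,.05,.05,1,1,1,1]); p=r.x
    print(np.round(p,3),r.cost,"yaw",np.degrees(p[2]),"handle",pts(p,[(0,124,30),(0,124,55)]), proj("top",pts(p,[(0,124,55)])),"seen 246 195.5ish")
a,b=im.astype(np.uint8),sc.astype(np.uint8)
for n,I in (("top",a),("scene",b)):
    I=cv2.resize(I,None,fx=4,fy=4)
    q=proj(n,pts(p,[(86,0,5),(86,136,5),(-86,136,5),(-86,0,5)]))
    cv2.polylines(I,[np.round((q+.5)*4).astype(int)],True,(0,0,255),1)
    x,y,yaw=p[:3];c,s_=np.cos(yaw),np.sin(yaw)
    B=np.array([(143,73,65),(143,-73,65),(-93,-73,80),(-93,73,80)]); B=np.c_[x+c*B[:,0]-s_*B[:,1],y+s_*B[:,0]+c*B[:,1],B[:,2]]
    cv2.polylines(I,[np.round((proj(n,B)+.5)*4).astype(int)],True,(0,255,255),1)
    hh=proj(n,pts(p,[(8,115,55),(8,133,55),(-8,133,55),(-8,115,55)])); cv2.polylines(I,[np.round((hh+.5)*4).astype(int)],True,(0,255,0),1)
    I=I[560:1040,720:1120] if n=="top" else I[820:1360,960:1560]
    cv2.imwrite(f"pics/fit_{n}.png",I)
E
python3 fit.py
```

```text
[ 5.84374e+02  1.03976e+02 -2.80000e-02  6.50000e-02 -3.10000e-02
  5.70000e-02 -3.40000e-02  3.45000e-01] 254.60002806889182 yaw -1.5973283892197445 handle [[582.9310257   52.21304332 118.51058053]
 [582.97640269  53.8402832  143.45752486]] [[245.49427204 194.55726332]] seen 246 195.5ish
[ 5.84374e+02  1.03976e+02 -2.80000e-02  6.50000e-02 -3.10000e-02
  5.70000e-02 -3.40000e-02  3.45000e-01] 254.60002806330343 yaw -1.5973311680244602 handle [[582.93102706  52.21303906 118.51054664]
 [582.97640393  53.840272   143.45749142]] [[245.49427745 194.55726571]] seen 246 195.5ish
```

View pics/fit_top.png

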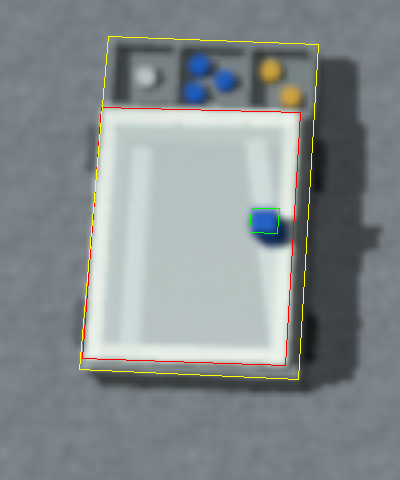

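View pics/fit_scene.png

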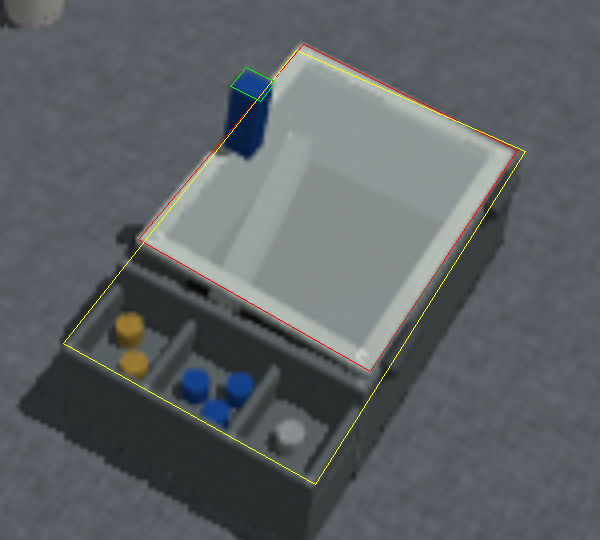

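Emit:
jog_arm --series '[[[0,0,-77.7],[43.9,-53.0,0],8.5],[[0,0,-77.7],[43.9,-53.0,0],8.5],[[0,0,-77.7],[43.9,-53.0,0],8.5],[[0,0,-77.7],[43.9,-53.0,0],8.5],[[0,0,-77.7],[43.9,-53.0,0],8.5],[[0,0,-77.7],[43.9,-53.0,0],8.5],[[0,0,-77.7],[43.9,-53.0,0],8.5],[[0,0,-77.7],[43.9,-53.0,0],8.5],[[0,0,-77.7],[43.9,-53.0,0],8.5],[[0,0,-77.7],[43.9,-53.0,0],8.5]]'

```text
time: 1.83
tool_pos: [410.3, 259.9, 231.7]
tcp_rot: [0.681, 0.732, 0.0, 0.0]
ft_force: [0.3, 0.3, -0.5]
gripper_width: 85.4
```

Emit:
jog_arm --series '[[[0,0,-6],[17.3,-20.8,0],8.5],[[0,0,-6],[17.3,-20.8,0],8.5],[[0,0,-6],[17.3,-20.8,0],8.5],[[0,0,-6],[17.3,-20.8,0],5],[[0,0,-6],[17.3,-20.8,0],5],[[0,0,-6],[17.3,-20.8,0],5],[[0,0,-6],[17.3,-20.8,0],5],[[0,0,-6],[17.3,-20.8,0],5],[[0,0,-6],[17.3,-20.8,0],5]]'

```text
time: 2.58
tool_pos: [582.7, 52.8, 230.7]
tcp_rot: [0.717, 0.697, -0.0, -0.001]
ft_force: [-0.7, -0.8, 0.1]
gripper_width: 49.9
```

Run:
```python
from h import *
p,d=viewer.camera("scene"); cv2.imwrite("pics/s1.png",cv2.resize(p[150:320,230:400,::-1],None,fx=3.4,fy=3.4))
s=bot.sense(); print(s['tool_pos'],s['tcp_rot'],s['time'],s['gripper_width'])
```

```text
[582.26455995  53.85048693 231.08001038] [ 7.16315458e-01  6.97776431e-01 -9.24811685e-05 -4.55905643e-04] 2.6333 49.771267505931434
```

View pics/s1.png

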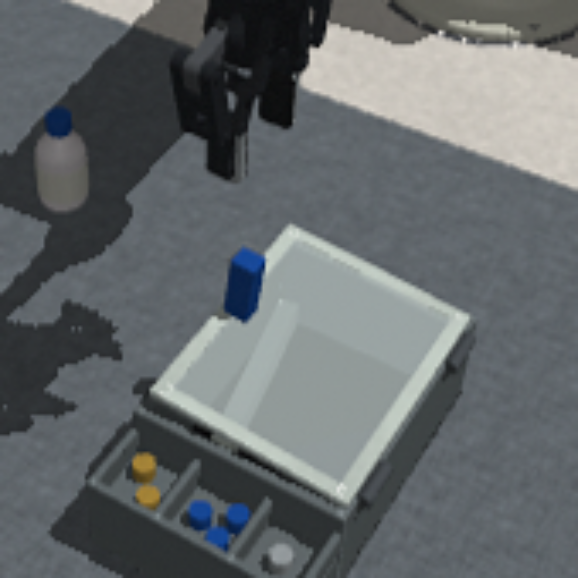

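The fingers straddle the blue handle along x, at about (240,280) in the crop. I descend and pinch it.

Emit:
jog_arm --series '[[[0,0,0],[0.05,-0.05,-4],5],[[0,0,0],[0.05,-0.05,-8],5],[[0,0,0],[0.05,-0.05,-11],5],[[0,0,0],[0.05,-0.05,-12.5],5],[[0,0,0],[0.05,-0.05,-12.5],1],[[0,0,0],[0.05,-0.05,-12.5],1],[[0,0,0],[0.05,-0.05,-12.5],1],[[0,0,0],[0.05,-0.05,-12.5],1],[[0,0,0],[0.05,-0.05,-12.5],1]]'

```text
time: 3.38
tool_pos: [583.5, 54.0, 108.3]
tcp_rot: [0.716, 0.698, 0.001, 0.0]
ft_force: [-1.4, 3.2, 0.8]
gripper_width: 15.5
```

Run:
```python
import numpy as np
a0=.065
f=lambda a,d=124,h=36:np.array([-d*np.cos(a)+h*np.sin(a), d*np.sin(a)+h*np.cos(a)])
yaw=-1.6*np.pi/180
for k,a in enumerate(np.linspace(a0,1.85,19)):
    y,z=f(a)-f(a0); print(k,round(a,2),"dx %.2f dy %.2f dz %.2f cm"%(-np.sin(yaw)*y/10,np.cos(yaw)*y/10,z/10))
```

```text
0 0.06 dx 0.00 dy 0.00 dz 0.00 cm
1 0.16 dx 0.01 dy 0.49 dz 1.18 cm
2 0.26 dx 0.03 dy 1.10 dz 2.31 cm
3 0.36 dx 0.05 dy 1.82 dz 3.37 cm
4 0.46 dx 0.07 dy 2.64 dz 4.35 cm
5 0.56 dx 0.10 dy 3.55 dz 5.25 cm
6 0.66 dx 0.13 dy 4.55 dz 6.05 cm
7 0.76 dx 0.16 dy 5.62 dz 6.75 cm
8 0.86 dx 0.19 dy 6.76 dz 7.34 cm
9 0.96 dx 0.22 dy 7.94 dz 7.81 cm
10 1.06 dx 0.26 dy 9.17 dz 8.17 cm
11 1.16 dx 0.29 dy 10.43 dz 8.40 cm
12 1.26 dx 0.33 dy 11.71 dz 8.51 cm
13 1.35 dx 0.36 dy 12.99 dz 8.49 cm
14 1.45 dx 0.40 dy 14.26 dz 8.34 cm
15 1.55 dx 0.43 dy 15.51 dz 8.07 cm
16 1.65 dx 0.47 dy 16.72 dz 7.67 cm
17 1.75 dx 0.50 dy 17.90 dz 7.16 cm
18 1.85 dx 0.53 dy 19.01 dz 6.53 cm
```

Emit:
jog_arm --series '[[[0,0,0],[0.0,0.5,1.2],1],[[0,0,0],[0.0,1.1,2.3],1],[[0,0,0],[0.05,1.8,3.4],1],[[0,0,0],[0.05,2.6,4.3],1],[[0,0,0],[0.1,3.5,5.2],1],[[0,0,0],[0.1,4.5,6.0],1],[[0,0,0],[0.15,5.6,6.7],1],[[0,0,0],[0.2,6.8,7.3],1],[[0,0,0],[0.2,7.9,7.8],1],[[0,0,0],[0.25,9.2,8.2],1]]'

```text
time: 4.22
tool_pos: [585.5, 145.4, 188.5]
tcp_rot: [0.716, 0.698, -0.001, 0.0]
ft_force: [4.0, -4.2, -10.4]
gripper_width: 15.2
```

Emit:
jog_arm --series '[[[0,0,0],[0.05,1.25,0.2],1],[[0,0,0],[0.05,2.5,0.35],1],[[0,0,0],[0.1,3.8,0.3],1],[[0,0,0],[0.15,5.1,0.15],1],[[0,0,0],[0.15,6.35,-0.1],1],[[0,0,0],[0.2,7.55,-0.5],1],[[0,0,0],[0.25,8.7,-1.0],1],[[0,0,0],[0.25,9.3,-1.3],1],[[0,0,0],[0.25,9.3,-1.3],1]]'

```text
time: 4.97
tool_pos: [587.9, 239.7, 176.5]
tcp_rot: [0.716, 0.698, 0.001, 0.0]
ft_force: [0.3, -3.0, 0.3]
gripper_width: 15.2
```

Run:
```python
from h import *
p,d=viewer.camera("scene"); cv2.imwrite("pics/s2.png",cv2.resize(p[130:340,200:440,::-1],None,fx=2.8,fy=2.8))
s=bot.sense(); print(s['tool_pos'],s['tcp_rot'],s['time'],s['gripper_width'],s['ft_force'])
```

```text
[587.91766728 239.19887108 176.73288289] [7.15735073e-01 6.98371415e-01 8.15058504e-04 8.64937693e-05] 5.0167 14.988694849361856 [-0.53373739 -1.21719581  0.72925137]
```

View pics/s2.png

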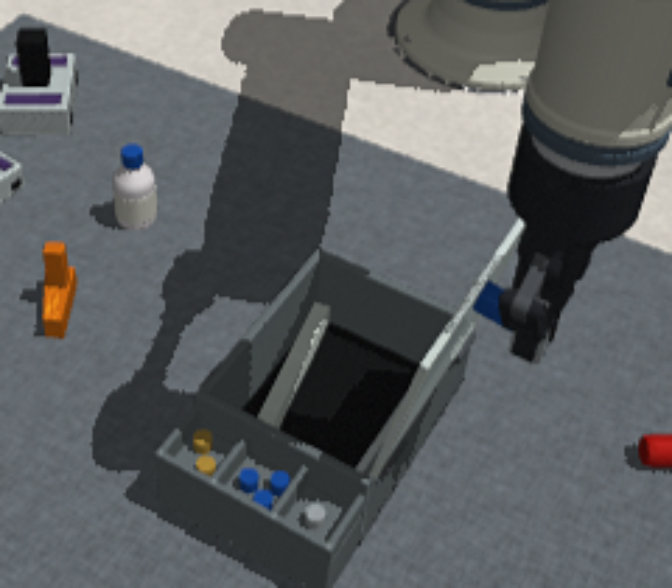

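The flap stands folded back past upright, with its handle at crop (488,303). I release it and rise clear.

Emit:
jog_arm --series '[[[0,0,0],[0,0,0],5],[[0,0,0],[0,0,0],5],[[0,0,0],[0,0,0],5],[[0,0,0],[0,0,2],5],[[0,0,0],[0,0,6],5],[[0,0,0],[0,0,10],5],[[0,0,0],[0,0,11],5],[[0,0,0],[0,-4,11],5],[[0,0,0],[-0.5,-8,11],5],[[0,0,0],[-1,-12,11],5]]'

```text
time: 5.85
tool_pos: [577.8, 117.5, 285.7]
tcp_rot: [0.716, 0.699, 0.001, 0.0]
ft_force: [0.5, -0.1, 0.3]
gripper_width: 50.1
```

Emit:
jog_arm --series '[[[0,0,-7],[-5.4,-44.2,0],6],[[0,0,-7],[-5.4,-44.2,0],6],[[0,0,-7],[-5.4,-44.2,0],6],[[0,0,-7],[-5.4,-44.2,0],6],[[0,0,-7],[-5.4,-44.2,-4],6],[[0,0,-7],[-5.4,-44.2,-6],6],[[0,0,-7],[-5.4,-44.2,-8],6],[[0,0,-7],[-5.4,-44.2,-10],6],[[0,0,-7],[-5.4,-44.2,-10],6],[[0,0,-7],[-5.4,-44.2,-10],6]]'

```text
time: 6.68
tool_pos: [528.7, -282.5, 205.0]
tcp_rot: [0.758, 0.653, 0.001, 0.001]
ft_force: [1.5, 0.5, 0.1]
gripper_width: 59.8
```

Run:
```python
from h import *
for n in ("scene","top"):
    p,d=viewer.camera(n); cv2.imwrite(f"pics/{n}3.png",p[:,:,::-1])
a=cv2.imread("pics/scene3.png");b=cv2.imread("pics/top3.png")
cv2.imwrite("pics/c3.png",np.hstack([cv2.resize(a[130:260,120:250],(400,400)),cv2.resize(b[150:250,190:290],(400,400),interpolation=cv2.INTER_CUBIC)]))
s=bot.sense(); print(s['tool_pos'],s['tcp_rot'],s['time'],s['gripper_width'],s['ft_force'])
```

```text
[ 526.48664888 -285.06412563  200.51951865] [ 0.75953092  0.65046371 -0.00156266 -0.00270232] 6.7833 60.163157906621464 [-0.362333    1.12220582 -0.93583365]
```

View pics/c3.png

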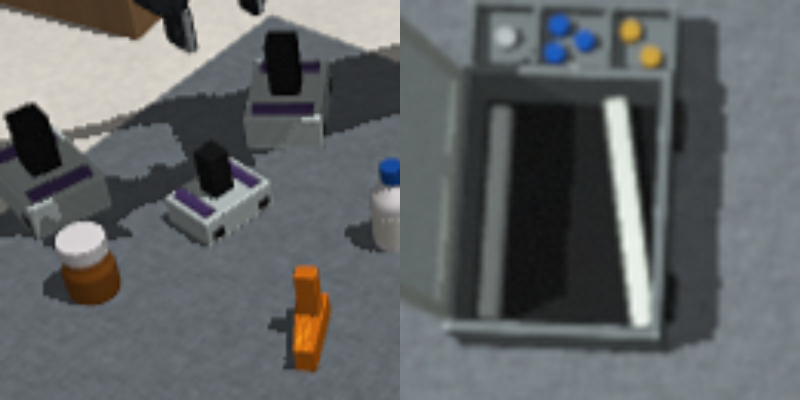

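Run:
```python
from h import *
im=cv2.imread("pics/top3.png"); g=cv2.cvtColor(im,cv2.COLOR_BGR2GRAY).astype(np.float32)
x0,y0,yaw=584.4,104.0,np.radians(-1.6); c,s=np.cos(yaw),np.sin(yaw)
def w(x,y,z): return [x0+c*x-s*y,y0+s*x+c*y,z]
ys=np.arange(75,-80,-1.0)
for xs in ((-60,-40,-20),(-10,0,10),(20,40,60)):
    acc=[]
    for x in np.linspace(xs[0],xs[-1],15):
        # rectify; shear for the rib not applied
        uv=proj("top",[w(x,y,28) for y in ys]).astype(np.float32)
        acc.append(cv2.remap(g,uv[:,0][None],uv[:,1][None],cv2.INTER_LINEAR)[0])
    if xs[0]==-10: pass
    A=np.mean(acc,0); print(xs, "rail:",[(int(y),int(v)) for y,v in zip(ys,A) if 36<y<70])
for xx in (-60,-30,0,30,60):
    acc=[]
    for x in np.linspace(xx-15,xx+15,15):
        uv=proj("top",[w(x,y+0.1763*(x-xx),28) for y in ys]).astype(np.float32)
        acc.append(cv2.remap(g,uv[:,0][None],uv[:,1][None],cv2.INTER_LINEAR)[0])
    A=np.mean(acc,0); i=np.argmax(-np.diff(A)*0+np.diff(A)); mid=(A.max()+30)/2
    sel=(ys<-15)&(ys>-60); Y=ys[sel];V=A[sel]; pk=V.max(); k=np.argmax(V>(pk+V[0])/2); e=Y[k-1]+(Y[k]-Y[k-1])*((pk+V[0])/2-V[k-1])/(V[k]-V[k-1])
    print(xx,"rib edge",round(e,1),"expected",round(-36.5+.1763*xx,1))
# walls in x: profile along x at y=0, z=80
xs=np.arange(-110,160,1.0); acc=[]
for y in np.linspace(-20,30,20):
    uv=proj("top",[w(x,y,80) for x in xs]).astype(np.float32); acc.append(cv2.remap(g,uv[:,0][None],uv[:,1][None],cv2.INTER_LINEAR)[0])
A=np.mean(acc,0); print([(int(x),int(v)) for x,v in zip(xs,A) if -105<x<-75 or 70<x<100])
```

```text
(-60, -40, -20) rail: [(69, 47), (68, 46), (67, 45), (66, 45), (65, 45), (64, 45), (63, 44), (62, 42), (61, 41), (60, 41), (59, 45), (58, 52), (57, 63), (56, 76), (55, 88), (54, 99), (53, 106), (52, 109), (51, 111), (50, 111), (49, 111), (48, 110), (47, 108), (46, 104), (45, 99), (44, 92), (43, 82), (42, 71), (41, 59), (40, 47), (39, 36), (38, 28), (37, 23)]
(-10, 0, 10) rail: [(69, 47), (68, 46), (67, 46), (66, 46), (65, 45), (64, 45), (63, 43), (62, 41), (61, 40), (60, 41), (59, 43), (58, 51), (57, 64), (56, 76), (55, 88), (54, 99), (53, 108), (52, 111), (51, 112), (50, 112), (49, 112), (48, 111), (47, 108), (46, 104), (45, 100), (44, 92), (43, 81), (42, 70), (41, 58), (40, 45), (39, 33), (38, 27), (37, 23)]
(20, 40, 60) rail: [(69, 46), (68, 46), (67, 46), (66, 46), (65, 45), (64, 45), (63, 43), (62, 42), (61, 41), (60, 42), (59, 47), (58, 56), (57, 68), (56, 80), (55, 92), (54, 102), (53, 108), (52, 111), (51, 112), (50, 112), (49, 112), (48, 110), (47, 108), (46, 104), (45, 98), (44, 89), (43, 79), (42, 68), (41, 56), (40, 44), (39, 33), (38, 26), (37, 21)]
-60 rib edge -47.5 expected -47.1
-30 rib edge -42.0 expected -41.8
0 rib edge -36.7 expected -36.5
30 rib edge -31.4 expected -31.2
60 rib edge -25.9 expected -25.9
[(-104, 102), (-103, 90), (-102, 76), (-101, 66), (-100, 62), (-99, 60), (-98, 60), (-97, 63), (-96, 69), (-95, 79), (-94, 93), (-93, 106), (-92, 117), (-91, 126), (-90, 128), (-89, 123), (-88, 114), (-87, 102), (-86, 85), (-85, 67), (-84, 52), (-83, 42), (-82, 37), (-81, 34), (-80, 32), (-79, 31), (-78, 30), (-77, 30), (-76, 30), (71, 53), (72, 54), (73, 54), (74, 55), (75, 55), (76, 56), (77, 56), (78, 57), (79, 58), (80, 60), (81, 65), (82, 72), (83, 83), (84, 95), (85, 106), (86, 116), (87, 123), (88, 127), (89, 124), (90, 120), (91, 115), (92, 109), (93, 101), (94, 98), (95, 99), (96, 99), (97, 99), (98, 100), (99, 99)]
```

Run:
```python
from h import *
x,y,a=524.4,-322.4,np.radians(-8.65); c,s=np.cos(a),np.sin(a)
def w(P): P=np.array(P,float); return np.c_[x+c*P[:,0]-s*P[:,1],y+s*P[:,0]+c*P[:,1],P[:,2]]
out=[]
for n,f,o in (("scene","pics/scene3.png",(150,165)),("top","pics/top0.png",(355,195))):
    I=cv2.resize(cv2.imread(f)[o[1]:o[1]+65,o[0]:o[0]+65],None,fx=6,fy=6)
    for P in ([(38,28,28),(38,-28,28),(-38,-28,28),(-38,28,28)],[(11,11,72),(11,-11,72),(-11,-11,72),(-11,11,72)]):
        q=(proj(n,w(P))+.5-o)*6; cv2.polylines(I,[np.round(q).astype(int)],True,(0,0,255),1)
    out.append(I)
# wedge model: fin at?, fit by overlay
cv2.imwrite("pics/cas.png",np.hstack(out))
s=bot.sense(); print(s['tool_pos'],s['tcp_rot'],s['time'])
```

```text
[ 526.48664888 -285.06412563  200.51951865] [ 0.75953092  0.65046371 -0.00156266 -0.00270232] 6.7833
```

View pics/cas.png

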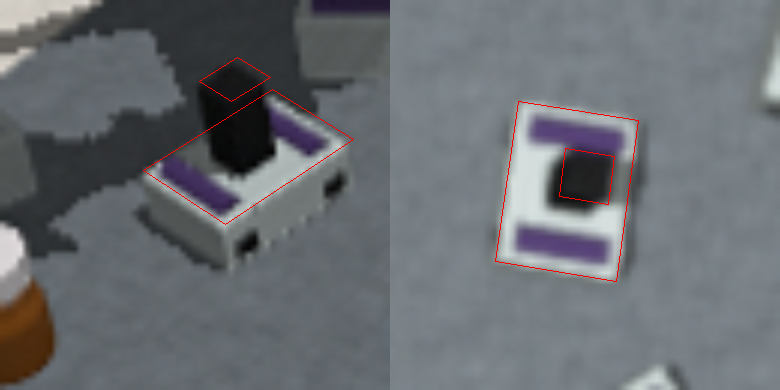

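Emit:
jog_arm --series '[[[0,0,0],[-0.2,-2.5,-4],6],[[0,0,0],[-0.2,-2.5,-8],6],[[0,0,0],[-0.2,-2.5,-8],6],[[0,0,0],[-0.2,-2.5,-8],6]]'

```text
time: 7.12
tool_pos: [525.8, -304.1, 122.2]
tcp_rot: [0.757, 0.653, -0.001, -0.003]
ft_force: [-0.4, -0.2, 0.5]
gripper_width: 60.1
```

Emit:
jog_arm --series '[[[0,0,0],[-0.1,-1.8,0],6],[[0,0,0],[-0.1,-1.8,-3],6],[[0,0,0],[-0.1,-1.8,-5],6],[[0,0,0],[-0.1,-1.8,-5],6]]'

```text
time: 7.45
tool_pos: [526.1, -322.3, 74.1]
tcp_rot: [0.757, 0.653, -0.0, -0.001]
ft_force: [-0.4, 0.9, -1.5]
gripper_width: 59.9
```

Run:
```python
from h import *
p,d=viewer.camera("scene"); cv2.imwrite("pics/s4.png",cv2.resize(p[130:250,120:260,::-1],None,fx=4,fy=4))
s=bot.sense(); print(s['tool_pos'],s['tcp_rot'],s['time'])
```

```text
[ 526.61345717 -322.64496839   76.1371736 ] [ 7.57081747e-01  6.53320003e-01  1.77810828e-04 -4.13166424e-04] 7.5
```

View pics/s4.png

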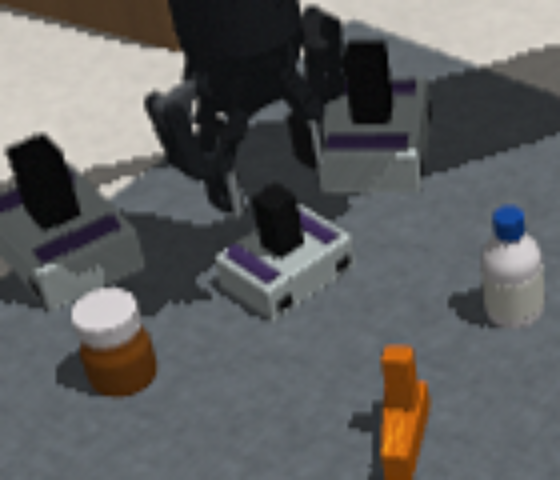

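The fingers are centred over the smallest cassette, at crop (280,235). I descend and grip it.

Emit:
jog_arm --series '[[[0,0,0],[-0.2,0,-2],6],[[0,0,0],[-0.2,0,-4],6],[[0,0,0],[-0.2,0,-4],1],[[0,0,0],[-0.2,0,-4],1],[[0,0,0],[-0.2,0,-4],1],[[0,0,0],[-0.2,0,-4],1],[[0,0,0],[-0.2,0,-4],1],[[0,0,0],[-0.2,0,-4],1]]'

```text
time: 8.17
tool_pos: [525.8, -324.4, 38.7]
tcp_rot: [0.757, 0.653, 0.001, 0.002]
ft_force: [0.2, 0.6, 7.2]
gripper_width: 21.1
```

Emit:
jog_arm --series '[[[0,0,0],[0,0,3],1],[[0,0,0],[0,0,7],1],[[0,0,0],[0,0,11],1],[[0,0,0],[0,2,14],1],[[0,0,7],[1,5,15],1],[[0,0,7],[2,9,15],1],[[0,0,7],[3,13,15],1],[[0,0,7],[4,17,15],1],[[0,0,7],[5,21,15],1],[[0,0,7],[6,25,15],1]]'

```text
time: 9.0
tool_pos: [584.3, -71.8, 185.9]
tcp_rot: [0.716, 0.698, 0.0, 0.0]
ft_force: [0.5, -0.6, -2.2]
gripper_width: 21.3
```

Emit:
jog_arm --series '[[[0,0,0],[0.4,4,0],1],[[0,0,0],[0.8,8,0],1],[[0,0,0],[1.2,12,0],1],[[0,0,0],[1.4,15,0],1],[[0,0,0],[1.4,16,0],1],[[0,0,0],[1.4,16,0],1],[[0,0,0],[1.4,16,0],1],[[0,0,0],[1.4,16,0],1]]'

```text
time: 9.67
tool_pos: [598.3, 85.1, 185.4]
tcp_rot: [0.717, 0.698, -0.0, 0.0]
ft_force: [-0.1, -1.2, -1.7]
gripper_width: 21.4
```

Run:
```python
from h import *
s=bot.sense(); print(s['tool_pos'],s['tcp_rot'],s['time'],s['ft_force'],s['gripper_width'])
o=[]
for n in ("scene","top"):
    p,d=viewer.camera(n); cv2.imwrite(f"pics/{n}5.png",p[:,:,::-1]); I=p[:,:,::-1]
    o.append(cv2.resize(I[120:320,200:400] if n=="scene" else I[130:260,190:320],(400,400),interpolation=cv2.INTER_CUBIC))
cv2.imwrite("pics/c5.png",np.hstack(o))
```

```text
[598.29740857  85.05470717 185.3675524 ] [ 7.16541995e-01  6.97543847e-01 -2.10615124e-04  3.26802532e-04] 9.6667 [-0.07574774 -1.21497687 -1.73074929] 21.438602216291148
```

View pics/c5.png

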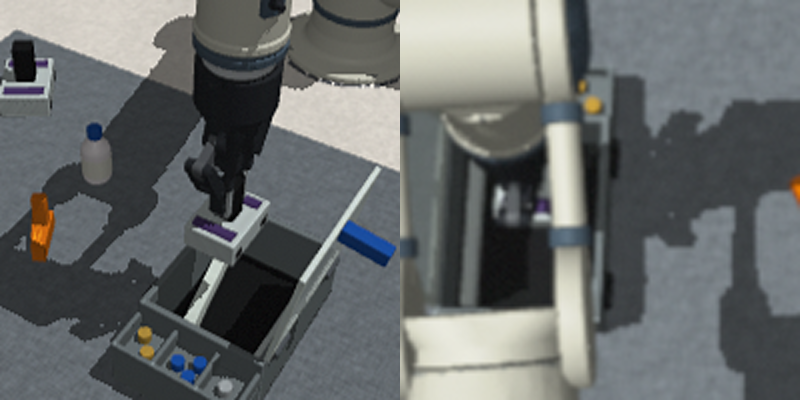

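Run:
```python
from h import *
I0=cv2.imread("pics/scene5.png"); o=(285,205)
out=[]
for dx,dy in ((0,0),(0,2)):
    x,y,a=598.3+dx,85.05+dy,np.radians(-1.6); c,s=np.cos(a),np.sin(a); z0=146.7
    w=lambda P:np.c_[x+c*np.array(P)[:,0]-s*np.array(P)[:,1],y+s*np.array(P)[:,0]+c*np.array(P)[:,1],np.array(P)[:,2]+z0]
    I=cv2.resize(I0[o[1]:o[1]+60,o[0]:o[0]+60],None,fx=6.6,fy=6.6,interpolation=cv2.INTER_CUBIC)
    for P in ([(38,28,28),(38,-28,28),(-38,-28,28),(-38,28,28)],[(38,28,0),(38,-28,0),(-38,-28,0),(-38,28,0)]):
        cv2.polylines(I,[np.round((proj("scene",w(P))+.5-o)*6.6).astype(int)],True,(0,0,255),1)
    out.append(I)
cv2.imwrite("pics/cas5.png",np.hstack(out))
```

```text
(no output)
```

View pics/cas5.png

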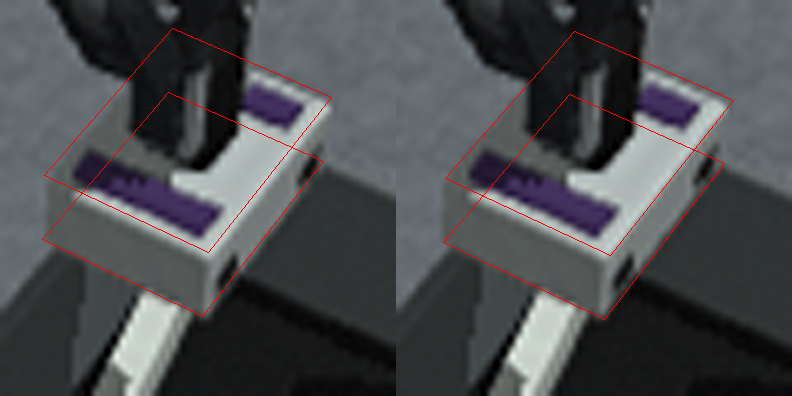

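Emit:
jog_arm --series '[[[0,0,0],[0.15,3.1,0],1],[[0,0,0],[0.15,3.1,-2],1],[[0,0,0],[0.15,3.1,-5],1],[[0,0,0],[0.15,3.1,-8],1],[[0,0,0],[0.15,3.1,-9.5],1],[[0,0,0],[0.15,3.1,-10],1],[[0,0,0],[0.15,3.1,-10],1]]'

```text
time: 10.35
tool_pos: [598.9, 116.1, 83.3]
tcp_rot: [0.717, 0.697, -0.001, -0.001]
ft_force: [0.5, -0.9, -2.5]
gripper_width: 21.0
```

Run:
```python
from h import *
s=bot.sense(); print(s['tool_pos'],s['tcp_rot'],s['time'],s['ft_force'],s['gripper_width'])
p,d=viewer.camera("scene"); I=p[:,:,::-1]
cv2.imwrite("pics/c6.png",cv2.resize(I[200:320,260:400],None,fx=5,fy=5,interpolation=cv2.INTER_CUBIC))
```

```text
[598.86567075 116.05851322  83.25351425] [ 0.71668828  0.69739145 -0.00145614 -0.00097837] 10.35 [ 0.50391595 -0.90599631 -2.499502  ] 20.991943853702583
```

View pics/c6.png

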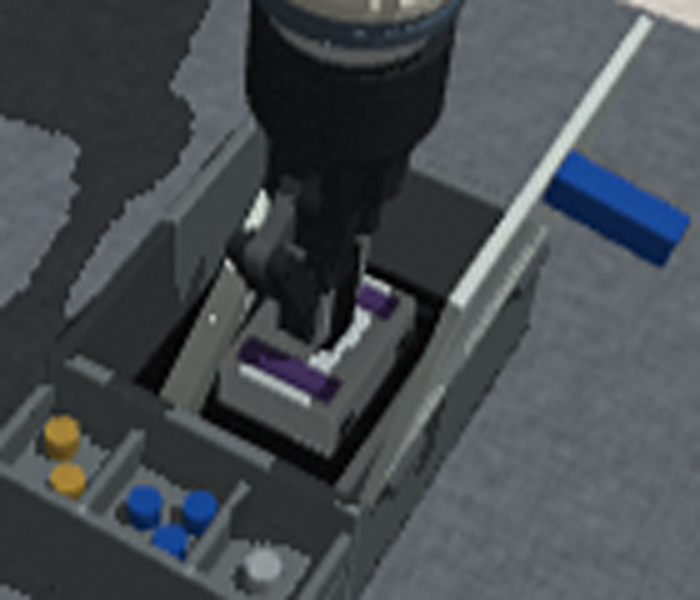

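Emit:
jog_arm --series '[[[0,0,0],[0.05,0,-1],1],[[0,0,0],[0.05,0,-1.8],1],[[0,0,0],[0.05,0,-2.5],1],[[0,0,0],[0.05,0,-3.1],1],[[0,0,0],[0.05,0,-3.1],1]]'

```text
time: 10.82
tool_pos: [599.3, 117.2, 52.1]
tcp_rot: [0.716, 0.698, -0.001, -0.001]
ft_force: [-0.9, 0.6, -3.0]
gripper_width: 21.6
```

Emit:
jog_arm --series '[[[0,0,0],[0,0,-0.4],1],[[0,0,0],[0,0,-0.7],1],[[0,0,0],[0,0,-0.8],1],[[0,0,0],[0,0,-0.8],1],[[0,0,0],[0,0,-0.8],1]]'

```text
time: 11.23
tool_pos: [600.3, 117.4, 46.3]
tcp_rot: [0.716, 0.698, 0.0, 0.0]
ft_force: [0.4, -0.4, -2.9]
gripper_width: 21.4
```

Emit:
jog_arm --series '[[[0,0,0],[0,0,-0.1],1],[[0,0,0],[0,0,-0.2],1],[[0,0,0],[0,0,-0.2],1]]'

```text
time: 11.48
tool_pos: [600.5, 117.4, 44.8]
tcp_rot: [0.716, 0.698, 0.0, 0.0]
ft_force: [-0.6, 0.8, 0.7]
gripper_width: 21.4
```

Emit:
jog_arm --series '[[[0,0,0],[0,0,0],5],[[0,0,0],[0,0,0],5],[[0,0,0],[0,0,0],5],[[0,0,0],[0,0,3],5],[[0,0,0],[0,0,7],5],[[0,0,0],[0,0,11],5],[[0,0,0],[0,0,15],5],[[0,0,0],[0,-4,15],5],[[0,0,0],[0,-8,15],5],[[0,0,0],[0,-12,15],5]]'

```text
time: 12.32
tool_pos: [600.6, -3.4, 195.9]
tcp_rot: [0.715, 0.699, 0.001, 0.001]
ft_force: [1.0, -0.3, -0.1]
gripper_width: 50.2
```

Emit:
jog_arm --series '[[[0,0,0],[0,-4,0],5],[[0,0,0],[0,-8,0],5],[[0,0,0],[0,-12,0],5],[[0,0,0],[0,-16,0],5],[[0,0,0],[0,-20,0],5],[[0,0,0],[0,-24,0],5]]'

```text
time: 12.82
tool_pos: [599.9, -244.7, 194.4]
tcp_rot: [0.716, 0.698, 0.0, 0.0]
ft_force: [0.4, 1.4, -0.7]
gripper_width: 50.1
```

Run:
```python
from h import *
s=bot.sense(); print(s['tool_pos'],s['tcp_rot'],s['time'],s['ft_force'],s['gripper_width'])
o=[]
for n in ("scene","top"):
    p,d=viewer.camera(n); cv2.imwrite(f"pics/{n}7.png",p[:,:,::-1]); I=p[:,:,::-1]
    o.append(cv2.resize(I[200:320,260:380] if n=="scene" else I[140:240,200:300],(400,400),interpolation=cv2.INTER_CUBIC))
cv2.imwrite("pics/c7.png",np.hstack(o))
```

```text
[ 599.9394132  -244.70473763  194.44654153] [7.16153238e-01 6.97942996e-01 1.35231241e-04 3.10075171e-04] 12.8167 [ 0.39346654  1.40328084 -0.7193897 ] 50.054890496805214
```

View pics/c7.png

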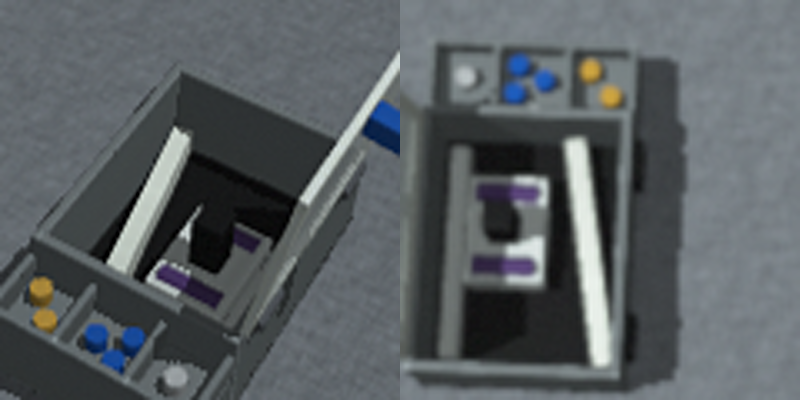

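```bash
cat > wfit.py <<'E'
from h import *
from scipy.optimize import minimize
B=[(-20,10.8),(44,10.8),(44,-5.2),(-20,-16.5)]
F=[(7,9),(7,-9),(-7,-9),(-7,9)]
def sil(n,p,K=4,z0=0):
    x,y,a=p; c,s=np.cos(a),np.sin(a); m=np.zeros((420*K//2,560*K//2),np.uint8)
    m=np.zeros((160*K,160*K),np.uint8)
    for poly,za,zb in ((B,0,24),(F,24,68)):
        P=np.array([(x+c*u-s*v,y+s*u+c*v,z+z0) for u,v in poly for z in (za,zb)])
        q=((proj(n,P)-OFF[n]+.5)*K*16).astype(np.int32)
        cv2.fillConvexPoly(m,cv2.convexHull(q[:,None]),255,cv2.LINE_AA,4)
    return cv2.resize(m,(160,160),interpolation=cv2.INTER_AREA)/255.
OFF={}
def fit(imgs,p0,box,z0=0,show=None):
    T={}
    for n,I in imgs.items():
        u0,v0=(box[n]); OFF[n]=np.array([u0,v0])
        h=cv2.cvtColor(I,cv2.COLOR_BGR2HSV)[v0:v0+160,u0:u0+160].astype(int)
        T[n]=((h[...,0]>=5)&(h[...,0]<22)&(h[...,1]>130)&(h[...,2]>50)).astype(float)
        k=cv2.connectedComponentsWithStats(T[n].astype(np.uint8))
        ctr=proj(n,[[p0[0],p0[1],z0+25]])[0]-OFF[n]
        d=np.linalg.norm(k[3][1:]-ctr,axis=1); T[n]=(k[1]==1+np.argmin(np.where(k[2][1:,4]>30,d,1e9))).astype(float)
    cost=lambda p:sum(np.abs(T[n]-sil(n,p,z0=z0)).sum()/max(T[n].sum(),1) for n in T)
    best=None
    for da in (-.2,0,.2):
        r=minimize(cost,[p0[0],p0[1],p0[2]+da],method="Nelder-Mead",options=dict(initial_simplex=np.array([[p0[0],p0[1],p0[2]+da],[p0[0]+8,p0[1],p0[2]+da],[p0[0],p0[1]+8,p0[2]+da],[p0[0],p0[1],p0[2]+da+.15]]),xatol=.05,fatol=1e-4))
        if best is None or r.fun<best.fun: best=r
    return best.x,best.fun,[T[n].sum() for n in T]
E
python3 - <<'E'
from wfit import *
t,s=cv2.imread("pics/top0.png"),cv2.imread("pics/scene0.png")
bx=dict(top=(250,120),scene=(140,150))
for d in (dict(top=t),dict(scene=s),dict(top=t,scene=s)):
    x,f,a=fit(d,(594,-168,.45),bx); print(np.round(x[:2],1),np.degrees(x[2]),f,a)
E
```

```text
[ 597.4 -165. ] 25.92035998274952 0.09735029146793851 [np.float64(222.0)]
[ 599.3 -165.2] 26.957483541415638 0.10884179758860066 [np.float64(322.0)]
[ 598.  -165.2] 25.9803890477133 0.2257360758639531 [np.float64(222.0), np.float64(322.0)]
```

Emit:
jog_arm --series '[[[0,0,7],[-0.2,3,0],5],[[0,0,14],[-0.2,6,-2],5],[[0,0,21],[-0.2,7.9,-5],5],[[0,0,27.6],[-0.2,7.9,-7],5],[[0,0,27.6],[-0.2,7.9,-8],5],[[0,0,27.6],[-0.2,7.9,-8],5],[[0,0,27.6],[-0.2,7.9,-8],5]]'

```text
time: 13.5
tool_pos: [598.2, -163.8, 114.5]
tcp_rot: [0.53, 0.848, -0.0, -0.0]
ft_force: [-0.1, 0.2, -0.0]
gripper_width: 49.3
```

Run:
```python
from h import *
s=bot.sense(); print(s['tool_pos'],R.from_quat(s['tcp_rot']).as_matrix()[:,1],s['time'])
p,d=viewer.camera("scene"); cv2.imwrite("pics/s8.png",cv2.resize(p[150:270,160:300,::-1],None,fx=4,fy=4))
```

```text
[ 598.23435261 -163.84466287  114.46156205] [ 8.99386975e-01  4.37153298e-01 -2.51892071e-04] 13.5
```

View pics/s8.png

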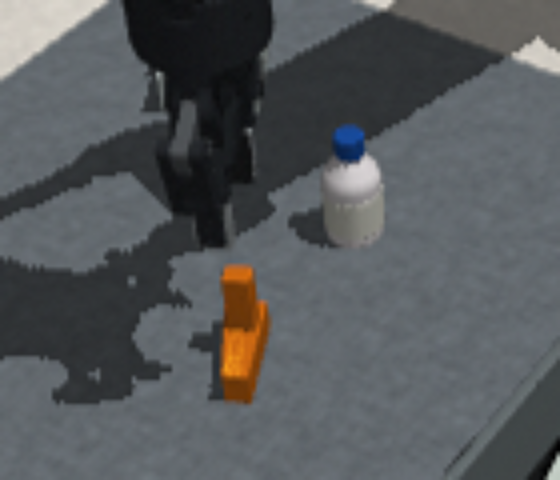

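The gripper sits directly above the wedge fin at crop (238,285). I descend and grip it.

Emit:
jog_arm --series '[[[0,0,0],[0,-0.1,-4],5],[[0,0,0],[0,-0.1,-7.5],5],[[0,0,0],[0,-0.1,-8.4],5],[[0,0,0],[0,-0.1,-8.4],5],[[0,0,0],[0,-0.1,-8.4],1],[[0,0,0],[0,-0.1,-8.4],1],[[0,0,0],[0,-0.1,-8.4],1],[[0,0,0],[0,-0.1,-8.4],1],[[0,0,0],[0,-0.1,-8.4],1],[[0,0,0],[0,-0.1,-8.4],1]]'

```text
time: 14.38
tool_pos: [600.1, -165.3, 33.8]
tcp_rot: [0.529, 0.849, 0.001, 0.003]
ft_force: [0.2, -0.2, 6.7]
gripper_width: 13.3
```

Emit:
jog_arm --series '[[[0,0,0],[0,0,3],1],[[0,0,0],[0,0,7],1],[[0,0,0],[0,0,11],1],[[0,0,-6],[0,1,14.5],1],[[0,0,-13],[-0.5,5,15],1],[[0,0,-20],[-1,9,15],1],[[0,0,-27.5],[-2,13,15],1],[[0,0,-27.5],[-3,17,15],1],[[0,0,-27.5],[-4,20,15],1],[[0,0,-27.5],[-4.6,22,15],1]]'

```text
time: 15.22
tool_pos: [551.3, 58.5, 181.5]
tcp_rot: [0.715, 0.699, 0.001, 0.0]
ft_force: [-0.1, -0.2, -0.9]
gripper_width: 12.9
```

Emit:
jog_arm --series '[[[0,0,0],[0,2.3,0],1],[[0,0,0],[0,2.3,-2],1],[[0,0,0],[0,2.3,-3],1],[[0,0,0],[0,2.3,-3],1],[[0,0,0],[0,2.3,-3],1]]'

```text
time: 15.63
tool_pos: [551.8, 77.8, 149.6]
tcp_rot: [0.716, 0.698, -0.001, -0.0]
ft_force: [1.0, 0.3, -0.5]
gripper_width: 13.1
```

Run:
```python
from wfit import *
s=bot.sense(); tp=s['tool_pos']; print(tp,R.from_quat(s['tcp_rot']).as_matrix()[:,1],s['time'],s['gripper_width'],s['ft_force'])
p,d=viewer.camera("scene"); cv2.imwrite("pics/scene9.png",p[:,:,::-1]); cv2.imwrite("pics/s9.png",cv2.resize(p[160:320,220:400,::-1],None,fx=3.5,fy=3.5))
r=fit(dict(scene=np.ascontiguousarray(p[:,:,::-1])),(tp[0],tp[1],-.028),dict(scene=(220,140)),z0=tp[2]-33.8); print(r[0],np.degrees(r[0][2]),r[1:])
```

```text
[551.80104459  77.75749242 149.62977611] [ 0.99969511 -0.02463441 -0.00168614] 15.6333 13.120434903714498 [ 0.98461092  0.28946678 -0.46056325]
[ 5.53856549e+02  8.00139485e+01 -1.66405356e-02] -0.9534324602039187 (np.float64(0.482218487394958), [np.float64(350.0)])
```

View pics/s9.png

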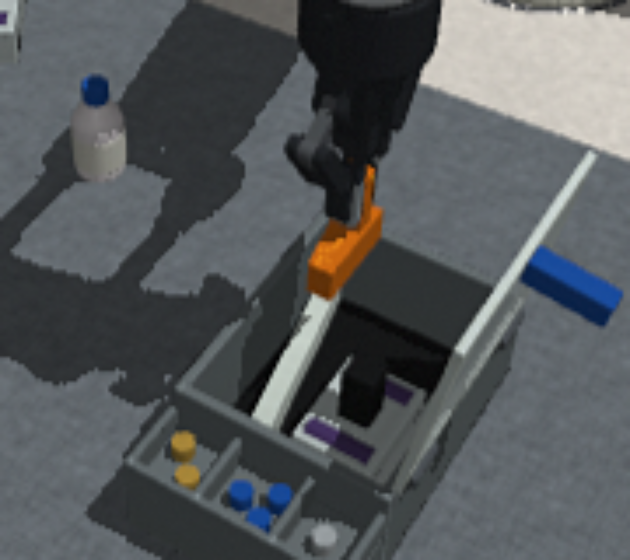

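Run:
```python
from wfit import *
I0=cv2.imread("pics/scene9.png"); o=(295,190); out=[]
for dy in (0,2):
    x,y,a=551.8,77.76+dy,np.radians(-1.5); c,s=np.cos(a),np.sin(a); z0=149.6-33.8
    I=cv2.resize(I0[o[1]:o[1]+60,o[0]:o[0]+60],None,fx=6.6,fy=6.6,interpolation=cv2.INTER_CUBIC)
    for z in (0,24):
        q=proj("scene",[(x+c*u-s*v,y+s*u+c*v,z0+z) for u,v in B]); cv2.polylines(I,[np.round((q+.5-o)*6.6).astype(int)],True,(255,0,0),1)
    out.append(I)
cv2.imwrite("pics/w9.png",np.hstack(out))
```

```text
(no output)
```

View pics/w9.png

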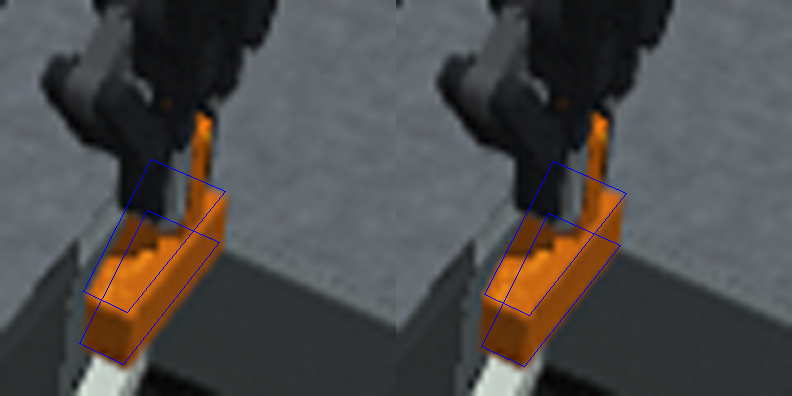

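Emit:
jog_arm --series '[[[0,0,0],[0,-0.05,-3],1],[[0,0,0],[0,-0.05,-6],1],[[0,0,0],[0,-0.05,-8],1],[[0,0,0],[0,-0.05,-9],1],[[0,0,0],[0,-0.05,-9],1],[[0,0,0],[0,-0.05,-9],1]]'

```text
time: 16.18
tool_pos: [552.8, 77.4, 61.2]
tcp_rot: [0.716, 0.698, 0.0, 0.0]
ft_force: [0.2, -0.1, -0.6]
gripper_width: 13.1
```

Run:
```python
from wfit import *
s=bot.sense(); tp=s['tool_pos']; print(tp,s['time'],s['gripper_width'],s['ft_force'])
p,d=viewer.camera("scene"); cv2.imwrite("pics/s10.png",cv2.resize(p[200:320,260:380,::-1],None,fx=5,fy=5,interpolation=cv2.INTER_CUBIC))
```

```text
[552.751524    77.41327569  61.19761049] 16.1833 13.071432792334019 [ 0.19996012 -0.11730333 -0.62660713]
```

View pics/s10.png

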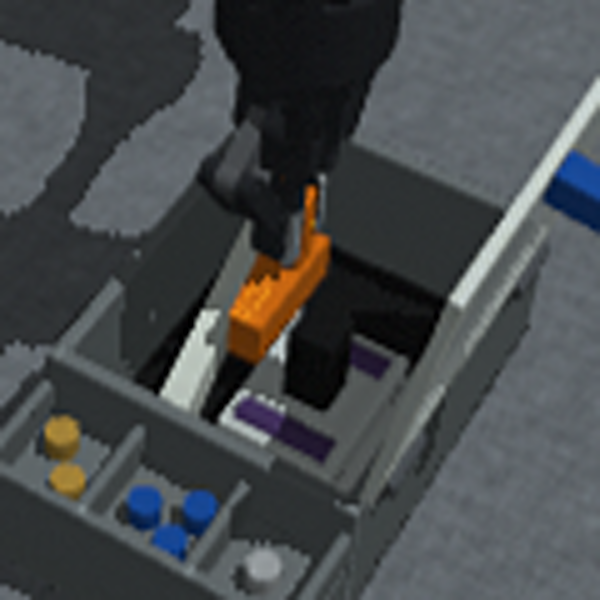

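Emit:
jog_arm --series '[[[0,0,0],[0,0,-0.8],1],[[0,0,0],[0,0,-1.5],1],[[0,0,0],[0,0,-2.0],1],[[0,0,0],[0,0,-2.0],1]]'

```text
time: 16.57
tool_pos: [552.2, 77.9, 39.8]
tcp_rot: [0.715, 0.699, -0.0, -0.0]
ft_force: [0.7, -0.5, -0.9]
gripper_width: 13.0
```

Emit:
jog_arm --series '[[[0,0,0],[0,0,-0.15],1],[[0,0,0],[0,0,-0.15],1],[[0,0,0],[0,0,-0.15],2.2],[[0,0,0],[0,0,-0.15],2.2],[[0,0,0],[0,0,-0.15],2.2]]'

```text
time: 16.98
tool_pos: [552.2, 77.9, 38.3]
tcp_rot: [0.716, 0.699, -0.0, -0.0]
ft_force: [0.0, 0.2, 0.4]
gripper_width: 22.0
```

Run:
```python
from wfit import *
s=bot.sense(); tp=s['tool_pos']; print(tp,s['time'],s['gripper_width'],s['ft_force'])
p,d=viewer.camera("scene"); cv2.imwrite("pics/s11.png",cv2.resize(p[200:320,260:380,::-1],None,fx=5,fy=5,interpolation=cv2.INTER_CUBIC))
```

```text
[552.15728497  77.85003003  38.33729049] 16.9833 21.991279319815934 [0.03080942 0.18659767 0.35820075]
```

View pics/s11.png

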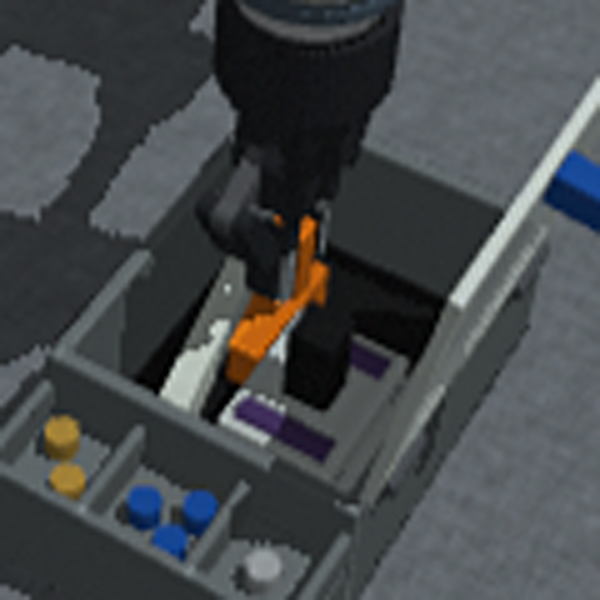

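Emit:
jog_arm --series '[[[0,0,0],[0.2,0,-0.4],2.2],[[0,0,0],[0.6,0,-0.4],2.2],[[0,0,0],[1.0,-0.05,-0.4],2.2],[[0,0,0],[1.4,-0.05,-0.4],2.2],[[0,0,0],[1.8,-0.05,-0.4],2.2],[[0,0,0],[2.2,-0.05,-0.4],2.2],[[0,0,0],[2.5,-0.05,-0.4],2.2],[[0,0,0],[2.8,-0.05,-0.4],2.2]]'

```text
time: 17.7
tool_pos: [580.6, 77.3, 34.6]
tcp_rot: [0.716, 0.699, -0.0, -0.0]
ft_force: [-0.4, 0.3, 0.2]
gripper_width: 22.2
```

Emit:
jog_arm --series '[[[0,0,0],[0.2,0,0],2.2],[[0,0,0],[0.4,0,0],2.2],[[0,0,0],[0.6,0,0],2.2],[[0,0,0],[0.7,0,0],2.2],[[0,0,0],[0.8,0,0],2.2]]'

```text
time: 18.12
tool_pos: [588.2, 77.5, 34.6]
tcp_rot: [0.715, 0.699, -0.0, -0.0]
ft_force: [-0.1, 0.6, 0.1]
gripper_width: 21.9
```

Run:
```python
from wfit import *
s=bot.sense(); tp=s['tool_pos']; print(tp,s['time'],s['gripper_width'],s['ft_force'])
p,d=viewer.camera("scene"); cv2.imwrite("pics/s12.png",cv2.resize(p[200:320,260:380,::-1],None,fx=5,fy=5,interpolation=cv2.INTER_CUBIC))
```

```text
[588.17074695  77.50905278  34.63384992] 18.1167 21.914381564242035 [-0.10086412  0.61070954  0.10219092]
```

View pics/s12.png

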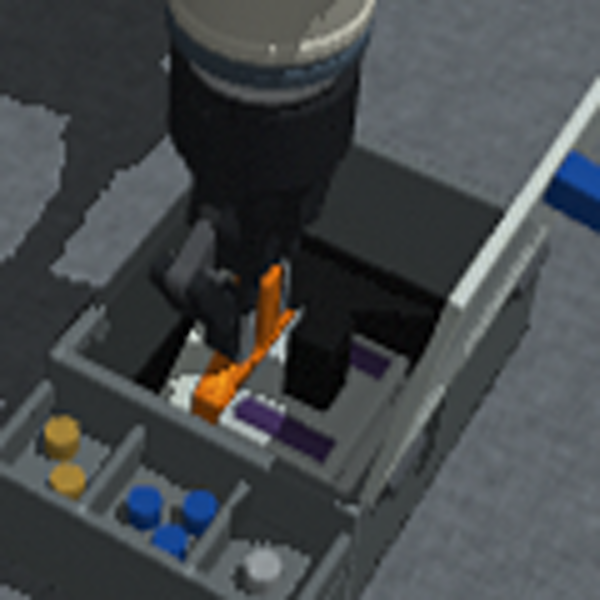

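The wedge is sliding freely towards +x, with its fin now at crop (270,300). I keep feeling for resistance.

Emit:
jog_arm --series '[[[0,0,0],[0.15,0,0],2.2],[[0,0,0],[0.3,0,0],2.2],[[0,0,0],[0.4,0,0],2.2],[[0,0,0],[0.4,0,0],2.2]]'

```text
time: 18.5
tool_pos: [591.8, 77.8, 34.6]
tcp_rot: [0.715, 0.699, -0.0, -0.001]
ft_force: [-3.5, 3.1, 2.6]
gripper_width: 21.8
```

Emit:
jog_arm --series '[[[0,0,0],[0.1,0,0],2.2],[[0,0,0],[0.2,0,0],2.2],[[0,0,0],[0.2,0,0],2.2]]'

```text
time: 18.75
tool_pos: [593.6, 78.1, 34.7]
tcp_rot: [0.715, 0.699, -0.0, -0.001]
ft_force: [-5.7, 1.9, 2.3]
gripper_width: 21.7
```

Emit:
jog_arm --series '[[[0,0,0],[0.1,0,0],2.2],[[0,0,0],[0.2,0,0],2.2],[[0,0,0],[0.2,0,0],2.2]]'

```text
time: 19.0
tool_pos: [595.6, 78.1, 34.6]
tcp_rot: [0.715, 0.699, -0.0, -0.001]
ft_force: [-5.2, 3.0, 3.2]
gripper_width: 22.0
```

Emit:
jog_arm --series '[[[0,0,0],[0.1,0,0],2.2],[[0,0,0],[0.2,0,0],2.2],[[0,0,0],[0.2,0,0],2.2]]'

```text
time: 19.25
tool_pos: [597.4, 78.3, 34.6]
tcp_rot: [0.715, 0.699, -0.0, -0.001]
ft_force: [-5.5, 3.9, 2.6]
gripper_width: 21.9
```

Run:
```python
from wfit import *
p,d=viewer.camera("scene"); cv2.imwrite("pics/s13.png",cv2.resize(p[200:320,260:380,::-1],None,fx=5,fy=5,interpolation=cv2.INTER_CUBIC))
```

```text
(no output)
```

View pics/s13.png

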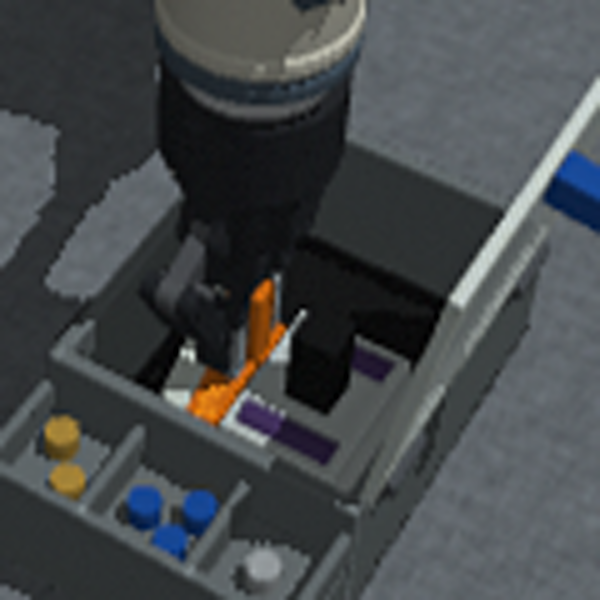

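The cassette shifted slightly towards the rail. The fin is at crop (262,310) and the force is still low, so I keep pushing.

Emit:
jog_arm --series '[[[0,0,0],[0.1,0,0],2.2],[[0,0,0],[0.2,0,0],2.2],[[0,0,0],[0.2,0,0],2.2]]'

```text
time: 19.55
tool_pos: [599.3, 78.4, 34.6]
tcp_rot: [0.715, 0.699, -0.0, -0.001]
ft_force: [-6.4, 2.6, 3.8]
gripper_width: 21.7
```

Emit:
jog_arm --series '[[[0,0,0],[0.1,0,0],2.2],[[0,0,0],[0.2,0,0],2.2],[[0,0,0],[0.2,0,0],2.2]]'

```text
time: 19.8
tool_pos: [600.2, 78.5, 34.6]
tcp_rot: [0.715, 0.699, -0.001, -0.002]
ft_force: [-11.7, 4.5, 6.1]
gripper_width: 22.2
```

Emit:
jog_arm --series '[[[0,0,0],[0.1,0,0],2.2],[[0,0,0],[0.2,0,0],2.2],[[0,0,0],[0.2,0,0],2.2]]'

```text
time: 20.05
tool_pos: [600.7, 78.5, 34.7]
tcp_rot: [0.715, 0.699, -0.003, -0.004]
ft_force: [-16.9, 4.7, 10.0]
gripper_width: 22.1
```

Emit:
jog_arm --series '[[[0,0,0],[0.05,0,0],2.2],[[0,0,0],[0.1,0,0],2.2],[[0,0,0],[0.1,0,0],2.2],[[0,0,0],[-0.6,0,0],2.2],[[0,0,0],[-0.6,0,0],2.2]]'

```text
time: 20.47
tool_pos: [598.0, 77.3, 34.7]
tcp_rot: [0.715, 0.699, 0.0, 0.0]
ft_force: [0.5, 0.3, -0.6]
gripper_width: 22.0
```

Run:
```python
from wfit import *
s=bot.sense(); print(s['tool_pos'],s['ft_force'],s['time'])
p,d=viewer.camera("scene"); cv2.imwrite("pics/s14.png",cv2.resize(p[200:320,260:380,::-1],None,fx=5,fy=5,interpolation=cv2.INTER_CUBIC))
```

```text
[598.00580325  77.29969275  34.6629459 ] [ 0.54986952  0.32110204 -0.61903633] 20.4667
```

View pics/s14.png

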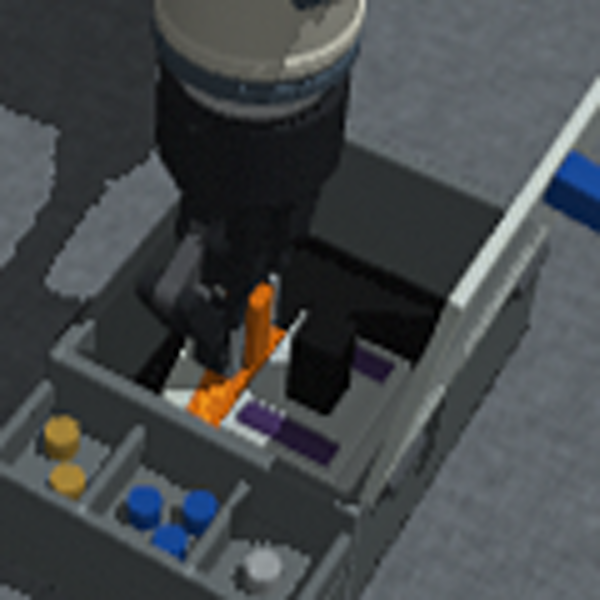

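Emit:
jog_arm --series '[[[0,0,0],[0.3,0.15,0],2.2],[[0,0,0],[0.5,0.15,0],2.2],[[0,0,0],[0.7,0.15,0],2.2],[[0,0,0],[0.7,0.15,0],2.2]]'

```text
time: 20.85
tool_pos: [602.0, 78.5, 34.9]
tcp_rot: [0.716, 0.699, -0.004, -0.003]
ft_force: [-20.5, -1.7, 11.8]
gripper_width: 22.4
```

Emit:
jog_arm --series '[[[0,0,0],[-0.6,0,0],2.2],[[0,0,0],[-0.6,0,0],2.2],[[0,0,0],[-0.2,0,0],2.2],[[0,0,0],[0.0,0,0],2.2],[[0,0,0],[0.08,0,0],2.2],[[0,0,0],[0.08,0,0],2.2]]'

```text
time: 21.35
tool_pos: [602.0, 78.8, 34.5]
tcp_rot: [0.715, 0.699, -0.004, -0.004]
ft_force: [-22.7, -1.4, 13.0]
gripper_width: 22.1
```

Emit:
jog_arm --series '[[[0,0,0],[-0.6,0,0],2.2],[[0,0,0],[-0.6,0,0],2.2],[[0,0,0],[-0.2,0,0],2.2],[[0,0,0],[0.0,0,0],2.2],[[0,0,0],[0.0,0,0],2.2],[[0,0,0],[-0.8,0,0],2.2],[[0,0,0],[-0.8,0,0],2.6],[[0,0,0],[-0.8,0,0],2.6]]'

```text
time: 22.02
tool_pos: [598.9, 78.8, 34.7]
tcp_rot: [0.716, 0.699, 0.001, 0.001]
ft_force: [-0.3, 0.7, -0.3]
gripper_width: 25.9
```

Emit:
jog_arm --series '[[[0,0,0],[0,0,1.5],2.6],[[0,0,0],[0,0,4.5],2.6],[[0,0,0],[0,0,8.5],2.6],[[0,0,0],[0,0,12.5],2.6],[[0,0,0],[0,0,16],2.6],[[0,0,0],[-3,-4,16],2.6],[[0,0,0],[-5,-8,16],2.6],[[0,0,0],[-7,-12,16],2.6],[[0,0,0],[-9,-16,16],2.6],[[0,0,0],[-10,-20,16],2.6]]'

```text
time: 22.85
tool_pos: [502.6, -106.7, 195.3]
tcp_rot: [0.715, 0.699, 0.001, 0.001]
ft_force: [0.1, -0.5, 1.3]
gripper_width: 26.1
```

Run:
```python
from wfit import *
s=bot.sense(); print(s['tool_pos'],s['ft_force'],s['time'])
o=[];im={}
for n in ("scene","top"):
    p,d=viewer.camera(n); I=np.ascontiguousarray(p[:,:,::-1]); im[n]=I; cv2.imwrite(f"pics/{n}15.png",I)
    o.append(cv2.resize(I[200:320,260:380] if n=="scene" else I[140:240,200:300],(400,400),interpolation=cv2.INTER_CUBIC))
cv2.imwrite("pics/c15.png",np.hstack(o))
for d in (im,dict(top=im["top"]),dict(scene=im["scene"])):
    r=fit(d,(597,81,-.028),dict(top=(170,120),scene=(230,170)),z0=6); x=r[0]
    dx,dy=x[0]-584.4,x[1]-104; print("fin case",dx-.0279*dy,.0279*dx+dy,np.degrees(x[2])+1.6,r[1:])
```

```text
[ 502.5970314  -106.69975578  195.28135983] [ 0.06975703 -0.53715981  1.31021713] 22.85
fin case 12.45498891068751 -23.16602509664152 4.1440369596016025 (np.float64(0.8343054734168627), [np.float64(273.0), np.float64(188.0)])
fin case 12.587484878456749 -22.987676846140523 3.4513196292947814 (np.float64(0.21518564872757612), [np.float64(188.0)])
fin case -0.17177530080217884 -29.32651220264123 6.234758826021997 (np.float64(0.5696760755584285), [np.float64(273.0)])
```

View pics/c15.png

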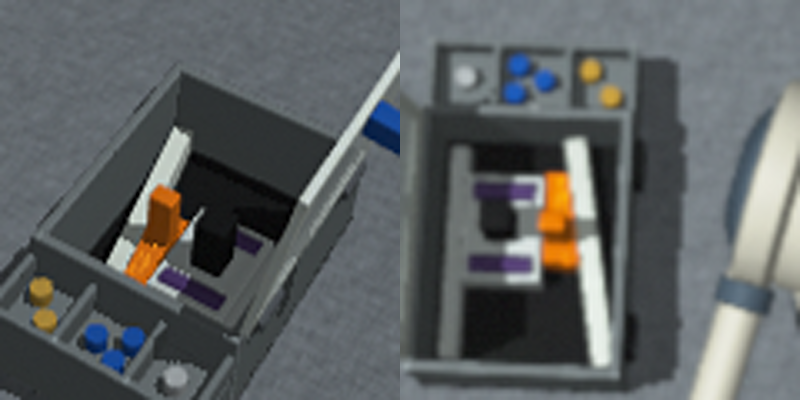

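Run:
```python
from h import *
x0,y0,yaw=584.4,104.0,np.radians(-1.6); c,s=np.cos(yaw),np.sin(yaw)
def W(P): P=np.array(P,float); return np.c_[x0+c*P[:,0]-s*P[:,1],y0+s*P[:,0]+c*P[:,1],P[:,2]]
def dr(I,n,P,o,k,col): cv2.polylines(I,[np.round((proj(n,W(P))+.5-o)*k).astype(int)],True,col,1)
out=[]
for n,o,sz in (("top",(212,165),48),("scene",(285,240),48)):
    k=8.2; I=cv2.resize(cv2.imread(f"pics/{n}15.png")[o[1]:o[1]+sz,o[0]:o[0]+sz],None,fx=k,fy=k,interpolation=cv2.INTER_CUBIC)
    fx,fy=12.5,-21.4
    dr(I,n,[(fx-20,fy+10.8,30),(fx+44,fy+10.8,30),(fx+44,fy-5.2,30),(fx-20,fy-16.5,30)],o,k,(255,0,0))
    dr(I,n,[(fx-7,fy-9,74),(fx-7,fy+9,74),(fx+7,fy+9,74),(fx+7,fy-9,74)],o,k,(255,255,0))
    cx,cy=16.5,17.2
    dr(I,n,[(cx-38,cy-28,34),(cx-38,cy+28,34),(cx+38,cy+28,34),(cx+38,cy-28,34)],o,k,(0,0,255))
    out.append(I)
cv2.imwrite("pics/z15.png",np.hstack(out))
```

```text
(no output)
```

View pics/z15.png

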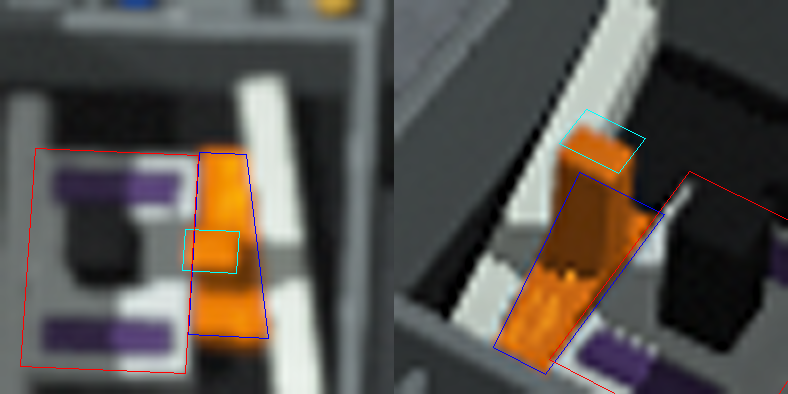

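```bash
cat > tilt.py <<'E'
import sys
from h import *
from scipy.optimize import minimize
tag=sys.argv[1]
x0,y0,yaw0=584.4,104.0,np.radians(-1.6); c,s=np.cos(yaw0),np.sin(yaw0)
Bx=[(-20,10.8),(44,10.8),(44,-5.2),(-20,-16.5)]; F=[(7,9),(7,-9),(-7,-9),(-7,9)]
OFF=dict(top=(212,160),scene=(280,235)); S=60;K=6
def sil(n,p,off):
    x,y,a,pi,ro=p[:5]; Rm=R.from_euler("ZYX",[a,pi,ro]).as_matrix(); m=np.zeros((S*K,S*K),np.uint8)
    for poly,za,zb in ((Bx,0,24),(F,24,68)):
        L=np.array([(u,v,z) for u,v in poly for z in (za,zb)],float)@Rm.T
        L[:,2]+=6-min(0,0); P=np.c_[x0+c*(x+L[:,0])-s*(y+L[:,1]),y0+s*(x+L[:,0])+c*(y+L[:,1]),L[:,2]+p[5]]
        q=((proj(n,P)+off-OFF[n]+.5)*K*16).astype(np.int32)
        cv2.fillConvexPoly(m,cv2.convexHull(q[:,None]),255,cv2.LINE_AA,4)
    return cv2.resize(m,(S,S),interpolation=cv2.INTER_AREA)/255.
T={}
for n in OFF:
    u0,v0=OFF[n]; I=cv2.imread(f"pics/{n}{tag}.png")[v0:v0+S,u0:u0+S]
    h=cv2.cvtColor(I,cv2.COLOR_BGR2HSV).astype(int)
    t=((h[...,0]>=4)&(h[...,0]<25)&(h[...,1]>110)&(h[...,2]>30)).astype(np.uint8)
    k=cv2.connectedComponentsWithStats(t); T[n]=(k[1]==1+np.argmax(k[2][1:,4])).astype(float); print(n,T[n].sum())
def cost(p): 
    so=p[6:8]; return sum(np.abs(T[n]-sil(n,p,so if n=="scene" else np.zeros(2))).sum()/T[n].sum() for n in T)+.02*(so@so)/4
p0=np.array([12.5,-21.4,0,0,0,0,0,0.5]); st=np.array([4,4,.1,.08,.08,2,1,1.])
best=None
for sg in (1,-1,.5):
    sim=np.vstack([p0]+[p0+st*sg*np.eye(8)[i] for i in range(8)])
    r=minimize(cost,p0,method="Nelder-Mead",options=dict(initial_simplex=sim,maxiter=1500))
    print(np.round(r.x,3),round(r.fun,3))
for pi in (-.1,-.05,0,.05,.1):
    f=lambda q:cost(np.array([q[0],q[1],q[2],pi,0,0,q[3],q[4]]))
    r=minimize(f,[12.5,-21.4,0,0,.5],method="Nelder-Mead",options=dict(initial_simplex=np.vstack([[12.5,-21.4,0,0,.5]]+[np.array([12.5,-21.4,0,0,.5])+np.eye(5)[i]*[4,4,.1,1,1] for i in range(5)])))
    print("pitch",pi,np.round(r.x,2),round(r.fun,3))
E
python3 tilt.py 15
```

```text
top 208.0
scene 282.0Traceback (most recent call last):
  File "tilt.py", line 28, in <module>
    r=minimize(cost,p0,method="Nelder-Mead",options=dict(initial_simplex=sim,maxiter=1500))
    res = _minimize_neldermead(fun, x0, args, callback, bounds=bounds,
                               **options)
    fxr = func(xr)
    fx = function(np.copy(x), *(wrapper_args + args))
  File "tilt.py", line 23, in cost
    so=p[6:8]; return sum(np.abs(T[n]-sil(n,p,so if n=="scene" else np.zeros(2))).sum()/T[n].sum() for n in T)+.02*(so@so)/4
                      ~~~^^^^^^^^^^^^^^^^^^^^^^^^^^^^^^^^^^^^^^^^^^^^^^^^^^^^^^^^^^^^^^^^^^^^^^^^^^^^^^^^^^^^^
  File "tilt.py", line 23, in <genexpr>
    so=p[6:8]; return sum(np.abs(T[n]-sil(n,p,so if n=="scene" else np.zeros(2))).sum()/T[n].sum() for n in T)+.02*(so@so)/4
                                      ~~~^^^^^^^^^^^^^^^^^^^^^^^^^^^^^^^^^^^^^^^
  File "tilt.py", line 13, in sil
    q=((proj(n,P)+off-OFF[n]+.5)*K*16).astype(np.int32)
        ~~~~^^^^^
  File "h.py", line 12, in proj
    c=viewer.camera_params(n); f=210/np.tan(np.radians(c['vfov']/2))
ValueError: time passes only in moves, steps and waits
```

```bash
cat >> h.py <<'E'
import functools
class _V:
    def __init__(s,v): s.v=v; s.c={}
    def camera_params(s,n):
        if n not in s.c: s.c[n]=s.v.camera_params(n)
        return s.c[n]
    def __getattr__(s,k): return getattr(s.v,k)
viewer=_V(viewer)
E
python3 tilt.py 15
```

```text
top 208.0
scene 282.0
[  8.172 -23.955   0.03    0.281  -0.113   9.465   0.089  -1.746] 0.62
[  8.565 -24.267   0.04    0.258  -0.115   9.502  -0.062  -1.178] 0.619
[  8.097 -24.343   0.038   0.242  -0.108   5.831  -0.117  -1.67 ] 0.634
pitch -0.1 [ 13.76 -21.36   0.04  -0.85  -0.54] 0.76
pitch -0.05 [ 12.1  -21.37   0.03  -0.98  -0.21] 0.735
pitch 0 [ 1.199e+01 -2.156e+01  2.000e-02 -6.000e-01 -4.300e-01] 0.714
pitch 0.05 [ 1.158e+01 -2.169e+01  2.000e-02 -2.500e-01 -1.060e+00] 0.699
pitch 0.1 [ 11.34 -21.53   0.03  -0.34  -1.01] 0.694
```

```bash
cat > ov.py <<'E'
import sys
from h import *
tag=sys.argv[1]; fx,fy,yw=map(float,sys.argv[2:5])
x0,y0,yaw0=584.4,104.0,np.radians(-1.6); c,s=np.cos(yaw0),np.sin(yaw0)
Bx=[(-20,10.8),(44,10.8),(44,-5.2),(-20,-16.5)]; F=[(7,9),(7,-9),(-7,-9),(-7,9)]
def W(P): return np.c_[x0+c*P[:,0]-s*P[:,1],y0+s*P[:,0]+c*P[:,1],P[:,2]]
rows=[]
for n,o in (("scene",(288,246)),):
    out=[]
    for pi in (None,0,.1):
        k=10; I=cv2.resize(cv2.imread(f"pics/{n}{tag}.png")[o[1]:o[1]+50,o[0]:o[0]+26],None,fx=k,fy=k,interpolation=cv2.INTER_CUBIC)
        if pi is not None:
            Rm=R.from_euler("ZYX",[yw,pi,0]).as_matrix()
            for poly,za,zb in ((Bx,0,24),(F,24,68)):
                for z in ((za,),(zb,)):
                    L=np.array([(u,v,z[0]) for u,v in poly],float)
                    # rotate about tip bottom
                    L=(L-[44,0,0])@Rm.T+[44,0,0]+[fx,fy,6]
                    cv2.polylines(I,[np.round((proj(n,W(L))+[0,.4]+.5-o)*k).astype(int)],True,(255,0,0),1)
        out.append(I)
    rows.append(np.hstack(out))
cv2.imwrite(f"pics/ov{tag}.png",np.vstack(rows))
E
python3 ov.py 15 12 -21.5 0
```

```text
(no output)
```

View pics/ov15.png

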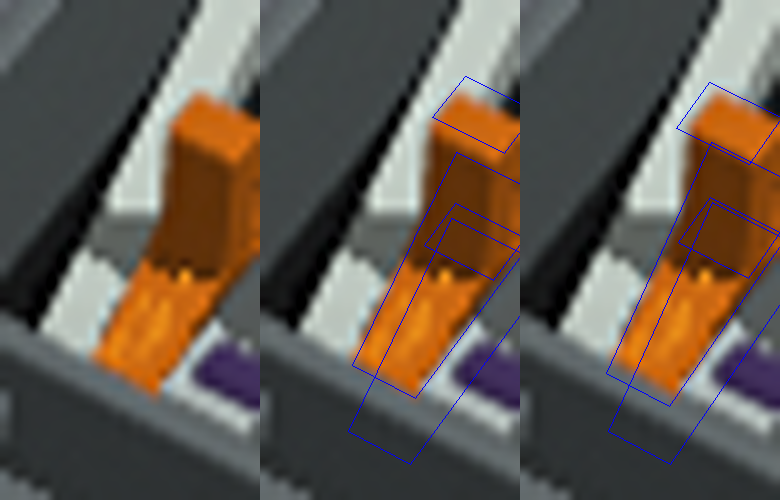

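Emit:
jog_arm --series '[[[0,0,0],[2,4,0],0],[[0,0,0],[4,8,0],0],[[0,0,0],[6,12,0],0],[[0,0,0],[8,16,0],0],[[0,0,0],[9.4,18.9,-2],0],[[0,0,0],[9.4,18.9,-6],0],[[0,0,0],[9.4,18.9,-9],0],[[0,0,0],[9.4,18.9,-10.5],0],[[0,0,0],[9.4,18.9,-10.5],0],[[0,0,0],[9.4,18.9,-10.5],0]]'

```text
time: 23.78
tool_pos: [597.2, 84.2, 88.8]
tcp_rot: [0.715, 0.699, -0.001, -0.001]
ft_force: [-0.3, 0.4, 0.3]
gripper_width: 0.1
```

Run:
```python
from h import *
s=bot.sense(); print(s['tool_pos'],s['ft_force'],s['time'],s['gripper_width'])
p,d=viewer.camera("scene"); cv2.imwrite("pics/s16.png",cv2.resize(p[210:300,270:370,::-1],None,fx=7,fy=7,interpolation=cv2.INTER_CUBIC))
```

```text
[597.16033343  84.15595874  88.8148551 ] [-0.30583002  0.36742793  0.27838571] 23.7833 0.09524072622865816
```

View pics/s16.png

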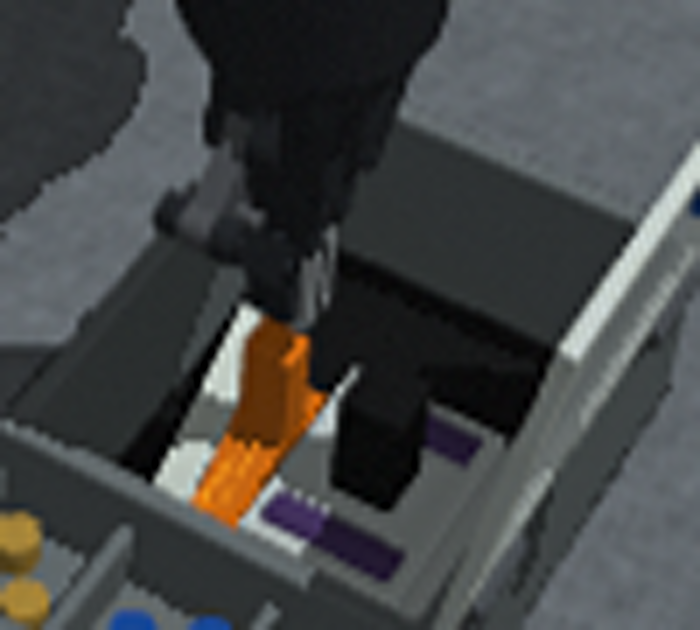

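Emit:
jog_arm --series '[[[0,0,0],[-0.1,-0.15,-0.6],0],[[0,0,0],[-0.1,-0.15,-1.0],0],[[0,0,0],[-0.1,-0.15,-1.1],0]]'

```text
time: 24.08
tool_pos: [596.5, 81.9, 79.2]
tcp_rot: [0.716, 0.698, 0.001, 0.0]
ft_force: [-0.3, 0.7, -0.1]
gripper_width: -0.1
```

Emit:
jog_arm --series '[[[0,0,0],[0,0,-0.1],0],[[0,0,0],[0,0,-0.2],0],[[0,0,0],[0,0,-0.2],0]]'

```text
time: 24.33
tool_pos: [596.1, 82.1, 76.7]
tcp_rot: [0.716, 0.699, 0.0, 0.0]
ft_force: [0.3, -0.3, -0.4]
gripper_width: 0.2
```

Emit:
jog_arm --series '[[[0,0,0],[0,0,-0.1],0],[[0,0,0],[0,0,-0.2],0],[[0,0,0],[0,0,-0.2],0]]'

```text
time: 24.58
tool_pos: [596.1, 82.2, 74.5]
tcp_rot: [0.716, 0.699, -0.0, 0.0]
ft_force: [0.0, 0.9, -0.3]
gripper_width: -0.0
```

Emit:
jog_arm --series '[[[0,0,0],[0,0,-0.1],0],[[0,0,0],[0,0,-0.2],0],[[0,0,0],[0,0,-0.2],0]]'

```text
time: 24.83
tool_pos: [596.2, 82.2, 74.4]
tcp_rot: [0.716, 0.699, 0.0, 0.0]
ft_force: [-4.6, -0.7, 6.8]
gripper_width: 0.0
```

Emit:
jog_arm --series '[[[0,0,0],[0,0,-0.1],0],[[0,0,0],[0,0,-0.15],0],[[0,0,0],[0,0,-0.15],0]]'

```text
time: 25.08
tool_pos: [596.3, 82.2, 74.3]
tcp_rot: [0.715, 0.699, 0.001, 0.001]
ft_force: [-6.8, -1.2, 12.1]
gripper_width: 0.1
```

The fin top is felt at z = 74.4 mm against 74 nominal, so the wedge lies flat. I'll make one more confirming push.

Emit:
jog_arm --series '[[[0,0,0],[0.15,-0.1,2.5],0],[[0,0,0],[0.15,-0.1,2.5],2.8],[[0,0,0],[0.15,-0.1,2.5],2.8],[[0,0,0],[0.15,-0.1,2.5],2.8],[[0,0,0],[0.15,-0.1,0.5],2.8],[[0,0,0],[0.15,-0.1,-2],2.8],[[0,0,0],[0.15,-0.1,-3.5],2.8],[[0,0,0],[0.15,-0.1,-3.5],2.8]]'

```text
time: 25.75
tool_pos: [595.4, 81.0, 31.4]
tcp_rot: [0.716, 0.699, -0.002, -0.002]
ft_force: [0.8, -0.4, -0.0]
gripper_width: 27.5
```

Emit:
jog_arm --series '[[[0,0,0],[0,0,0],2.2],[[0,0,0],[0,0,0],2.2],[[0,0,0],[0.3,0,0],2.2],[[0,0,0],[0.4,0,0],2.2],[[0,0,0],[0.5,0,0],2.2],[[0,0,0],[0.5,0,0],2.2]]'

```text
time: 26.25
tool_pos: [601.7, 81.2, 36.9]
tcp_rot: [0.715, 0.699, -0.001, -0.001]
ft_force: [-7.1, -0.6, 3.6]
gripper_width: 22.0
```

Emit:
jog_arm --series '[[[0,0,0],[0.15,0,0],2.2],[[0,0,0],[0.25,0,0],2.2],[[0,0,0],[0.25,0,0],2.2]]'

```text
time: 26.5
tool_pos: [601.9, 81.3, 36.9]
tcp_rot: [0.715, 0.699, -0.003, -0.003]
ft_force: [-17.4, -0.8, 10.7]
gripper_width: 21.9
```

Emit:
jog_arm --series '[[[0,0,0],[-0.4,0,0],2.2],[[0,0,0],[-0.4,0,0],2.2],[[0,0,0],[0,0,0],2.2],[[0,0,0],[0.05,0,0],2.2],[[0,0,0],[0.05,0,0],2.2]]'

```text
time: 26.92
tool_pos: [602.0, 81.3, 36.6]
tcp_rot: [0.715, 0.699, -0.003, -0.003]
ft_force: [-20.2, -1.4, 11.6]
gripper_width: 21.9
```

Still 602.0 at 20 N, so it's jammed. I back off and clear out.

Emit:
jog_arm --series '[[[0,0,0],[-0.75,0,0],2.2],[[0,0,0],[-0.75,0,0],2.6],[[0,0,0],[-0.75,0,0],2.6],[[0,0,0],[-0.75,0,0],2.6]]'

```text
time: 27.25
tool_pos: [598.8, 81.1, 36.3]
tcp_rot: [0.716, 0.699, 0.0, 0.0]
ft_force: [-0.5, -0.7, 0.1]
gripper_width: 26.0
```

Emit:
jog_arm --series '[[[0,0,0],[0,0,1.5],2.6],[[0,0,0],[0,0,4.5],2.6],[[0,0,0],[0,0,8.5],2.6],[[0,0,0],[0,0,12.5],2.6],[[0,0,0],[0,0,16],2.6],[[0,0,0],[-3,-4,16],2.6],[[0,0,0],[-5,-8,16],2.6],[[0,0,0],[-7,-12,16],2.6],[[0,0,0],[-9,-16,16],2.6],[[0,0,0],[-10,-20,16],2.6]]'

```text
time: 28.08
tool_pos: [502.3, -104.1, 196.6]
tcp_rot: [0.715, 0.699, 0.0, 0.001]
ft_force: [0.7, -0.3, 0.7]
gripper_width: 26.1
```

Run:
```python
from h import *
s=bot.sense(); print(s['tool_pos'],s['ft_force'],s['time'])
o=[]
for n in ("scene","top"):
    p,d=viewer.camera(n); I=np.ascontiguousarray(p[:,:,::-1]); cv2.imwrite(f"pics/{n}17.png",I)
    o.append(cv2.resize(I[180:320,260:400] if n=="scene" else I[140:240,200:300],(400,400),interpolation=cv2.INTER_CUBIC))
cv2.imwrite("pics/c17.png",np.hstack(o))
# cassette purple labels in top -> yaw and centre
I=cv2.imread("pics/top17.png").astype(int); b,g,r=I[...,0],I[...,1],I[...,2]
m=((b-g>18)&(r-g>5)&(abs(b-r)<60)).astype(np.uint8); m[:150]=0;m[225:]=0;m[:,:205]=0;m[:,250:]=0
k=cv2.connectedComponentsWithStats(m); 
C=[k[3][i] for i in range(1,k[0]) if k[2][i,4]>10]; print(C)
x0,y0,yw=584.4,104.,np.radians(-1.6); c,s_=np.cos(yw),np.sin(yw)
if len(C)==2:
    P=onplane("top",C,34)[:,:2]-[x0,y0]; Q=P@np.array([[c,-s_],[s_,c]]); print("label centres in case frame",Q, "mean",Q.mean(0))
```

```text
[ 502.27757662 -104.12722566  196.64053895] [ 0.65772444 -0.2943078   0.65856894] 28.0833
[array([226.2745098 , 187.29411765]), array([224.61403509, 205.49122807])]
label centres in case frame [[ 42.02644351  14.84134191]
 [-10.02806521  16.14980209]] mean [15.99918915 15.495572  ]
```

View pics/c17.png

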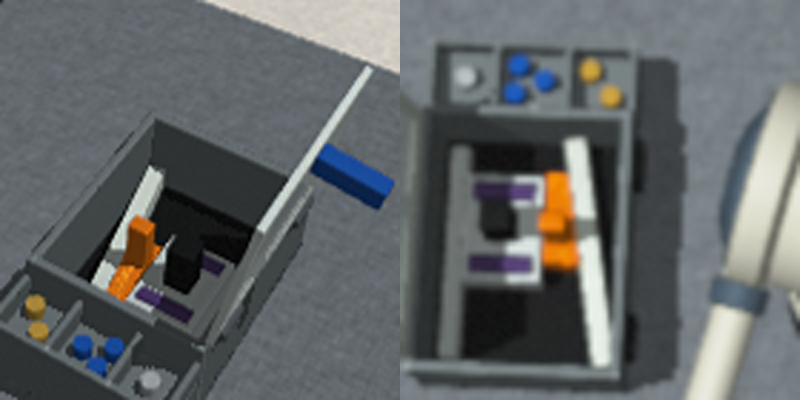

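```bash
python3 -c "
from rig import hand_in
print(hand_in())"
```

```text
the job is handed in; nothing more can be done
None
```

I folded the flap back by its blue handle and laid the smallest cassette on the lower floor against the rail. Then I pushed the wedge in tip first until it jammed, let go, backed the arm clear and handed the job in at about 28 s. No verdict was reported.

**Last checks**
- **Flap:** it stands past upright in the final picture.
- **Cassette:** it is at about x = 16, y = 15.5 mm in the case's frame. It is about 0.025 rad off the rail's direction, within the 0.08 limit.
- **Wedge:** the fin top was felt at z = 74.4 mm against 74 nominal, so it lies flat on the floor. After the first firm push to about 17 N it settled about another millimetre, then held the same place (x = 602 mm, within 0.1 mm) through further pushes of about 17 to 23 N.
- **Bystanders:** the bottle, the jar and the screwdriver were never touched. I did not measure their positions again at the end.

**Checks that disagreed or are missing**
- **Wedge tilt:** outline fits to the scene picture hinted at a nose-down tilt of up to about 0.1 rad or more. The fits were poor because the wall hides part of the wedge. The touch on the fin contradicts them, and I trusted the touch.
- **Clamping force:** I could not measure the force left between wedge and cassette. I infer it from the wedge not moving under repeated pushes.

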